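Load a sample bottle into the extraction shaker and latch its hold-down bar

ROBOT

A 6-joint arm with a two-finger parallel gripper is mounted at the origin on the work surface. World frame = base frame: x ahead of the robot, y to its left, z up, the work surface at z = 0. Lengths are in mm, angles in rad, forces in N, time in s.
With the tool pointing down it reaches from about 350 to 800 mm from the base axis. Payload 7.3 kg.
Tool frame: the origin (TCP) lies at the very end of the fingers, on their centre line; the grasp point (between the pads) lies 19 mm behind it; z points along the fingers, y is the direction in which the jaws open and shut (so a half turn about z gives the same grasp; the last joint's range is limited). The gripper opens to 85 mm and grips with 20 to 120 N. Pads are 22 mm wide; open, the fingers measure 114 mm over their backs; the gripper's body (76 mm by 85 mm) begins 54 mm behind the grasp point. The pads swing forward as they close: fully open they stand 13 mm farther back than shut.
Start: joints at [0.955, 0.342, 1.524, -0, 1.275, -0.146], TCP at [237.661, 468.147, 231.322] pointing down, gripper open.
Joint ranges: [-2.53, 2.53], [-0.77, 2.02], [0.04, 2.7], [-1, 4.14], [0.28, 2.66], [-3.11, 3.11]. Speed limits (rad/s): [2.57, 2.57, 3.14, 3.14, 3.14, 3.14].

INTERFACE

Orientations are given as [roll, pitch, yaw] about the fixed x, y, z axes, in that order (R = Rz(yaw) Ry(pitch) Rx(roll)).
In Python, from station import get_state, vision, order, regions_of gives the robot as it stands.
- The arm moves only by the tool jog_arm, never from a script. Its argument "targets" is a list of rows, each a list of 6 numbers: the shift along the tool's x, y, z in mm, then the turn, a rotation vector about the tool's x, y, z in rad. A call has 1 to 12 rows; each row shifts and turns the commanded pose from where the row before left it, along the tool's axes as they then stand; what a row does not reach is not made up. A row lasts 1/10 s, in which the tool goes at most 50 mm and 8.59 degrees, less where a joint would pass 70% of its speed; a pose out of reach is approached as far as the arm can. A call with a gripper value outside its range is refused whole. "fingers" is the finger opening in mm, from 0 to 85.4, set as the call begins (left out, the last holds). The fingers move at their own pace and stop on an object; "grip_force" is the grip in N (left out, the last holds). Time passes only in rows, so rows that do not move let the fingers close. It gives the time, the measured TCP pose, the force and the opening at its end, in the units of the state.
- get_state(): the state, without advancing time (a new reading comes with each control period).
- vision.grab_frame(name): name is "scene" or "top" or "wrist"; returns the picture (400x640x3 uint8, red, green, blue); there is no depth.
- vision.camera_params(name): a dict with "intrinsics" (3x3 intrinsics, pixels), "rvec" (rotation vector, rad) and "tvec" (3), from world to camera coordinates, as OpenCV has them. Camera axes: x right, y down, z forward; pixel columns grow to the right and rows downward; lengths in mm; the calibration is good to about 2 mm. A picture is of the moment at which its call begins: read the wrist's pose just before it. camera_params takes no time and is no camera call; for the wrist camera it gives the pose at the moment of the call.
- order.close_job(): hands the job in, once; it reports no verdict.
Trained networks look in the newest picture that a camera, given by its name, has taken for a name from the list of things; names that differ only in an ending like _2 or _b are one class to them, and where a whole thing is asked for, a point or a joint stands for the part that bears it (a point fixed in the world has none). Each returns a list of dicts, best first, with "confidence" (0 to 1); they miss things now and then, are a little off and sometimes report something else, mostly with a low value. They report only what shows in the picture. A call takes as long as a camera call.
- regions_of(camera, query): "mask" (400x640 bool, what is visible of it) and "rect" ([left, top, right, bottom] in pixels, round what is visible of it).
The state is a dict: "t": time; "joint_pos": joint angles; "joint_vel": joint speeds; "joint_torque": joint torques, N m; "ee_pos": TCP position; "tool_rot": TCP orientation; "contact_force": force on the tool from outside, world axes, zero at the start; "wrist_torque": the same for the moment, N m; "grip_width": finger opening in mm.
Only numpy, scipy, OpenCV 4.12 (cv2) and the standard library are available. Lean on these libraries where they do the work, as an engineer would, in place of code of your own. Each camera call takes 0.05 s, during which the arm holds its last target.

TASK

Put the white sample bottle with the blue cap into the empty leaning cradle of the shaker, foot down on the stop plate and lying fully home in the V pads, setting it down gently and letting go of it. Then swing the open hold-down bar with the red handle across the bottle, without slamming it, until it rests fully down in its forked catch, and let go. Leave the bottle that is already loaded, its bar, and the glassware on the bench as they are.

Things in the scene. Friction and masses are not known exactly. Their poses are not given: they have to be found in the camera images.
- sample: bottle to load: white plastic cylinder, paper band, ribbed blue screw cap, standing upright; about 0.28 kg. Origin: centre of its foot, z up its axis. Body 54 mm diameter to 98 mm above the foot, shoulder narrowing to a 32 mm neck at 113 mm, cap 40 mm diameter from 118 to 146 mm (top). Can be held by the cap from above, along its axis.
- carriage: aluminium carriage with two cradles, leaning 30 deg. z: up along a seated bottle's axis, top end leaning towards the robot; x: square out of the open side, away from the robot and up; y: across, level. Origin: face of the back plate at the stop plate, midway between the cradles, 105 mm above the bench. Empty cradle at y -70, loaded one at y +70 mm. Back plate at x 0, 310 mm wide, z 0 to 115 mm.
- shaker: cream shaker housing, fixed, 260 x 350 mm (x, y), 86 mm high, dark panel with knobs towards the robot. Origin: centre of its underside on the bench, x away from the robot, z up. It carries the carriage, whose origin is at (40, 0, 105) mm, on two posts.
- seat (a point): where the centre of the bottle's foot belongs in the empty cradle: on the stop plate, carriage (35, -70, 0) mm; axes as the carriage, z = axis of the seated bottle. The stop plate spans x -2 to 60 mm. Two pairs of rubber V pads (carriage z 22 and 90 mm), open to carriage +x and up, carry the bottle so that its outermost side lies at carriage x 62 mm.
- holdbar (a joint): angle of the empty cradle's hold-down bar, rad: 0 closed in its catch (end stop), up to 2.2 open; starts at 1.7 to 2.0. Turns about an axis along carriage z. Stiff hinge: stays where left, needs 1 to 2 N at the handle. Steel strip 22 mm wide (along carriage z), 6 mm thick, 138 mm long; closed it lies along carriage -y at x 69, z 75 mm, 4 mm clear of the seated bottle.
- holdbar_grip (a point): on the axis of that bar's red handle, 13 mm below its upper end: a round peg 16 mm in diameter parallel to carriage z, standing 45 mm clear of the bar, 125 mm from the hinge. It moves with the bar and can turn between the fingers. Bar closed: at carriage (69, -145, 118) mm.
- holdbar_hinge (a point): on that bar's hinge axis, level (along carriage z) with holdbar_grip: carriage (69, -20, 118) mm. At joint angle q the grip lies 125 mm from here in carriage direction (sin q, -cos q, 0). Axes turn with the bar.
- catch (a point): forked catch on the outer side of the empty cradle, where the closed bar's centre line lies: carriage (69, -120, 75) mm. Two brass prongs with a 26 mm gap along carriage z, reaching carriage x 87 mm; the bar lies between them.
- loaded: a like white bottle with a black cap that already lies in the other cradle; leave it alone. Origin: centre of its foot, z along its axis.
- holdbar_far (a joint): angle of the loaded cradle's bar (black handle), rad: 0 = closed; it is closed and must stay closed.
- amber: bystander: amber jar with a white lid, 58 mm diameter, 140 mm high, standing on the bench. Origin: centre of its foot.
- beaker: bystander: glass beaker, 68 mm diameter, 95 mm high, standing on the bench. Origin: centre of its foot.

How it is judged (in metres and radians):
On the way, in this order (a step that is already met when the one before it is completed fails the run):
1. the blue-capped bottle lies in the empty cradle, foot on the stop plate, and has been let go (distance between sample and seat below 0.008 m and angle between the z axis of sample and the z axis of carriage, either way round below 0.08 rad and contact force between the fingers and sample below 0.2 N), for 0.2 s.
2. the hold-down bar rests in its catch (value of joint holdbar below 0.05 rad), for 0.2 s.
At the end, for the whole second after the job is handed in: The blue-capped bottle lies in the empty cradle, its foot centre within 8 mm of the seat point and its axis within 0.08 rad of the cradle's, at rest; its hold-down bar is within 0.05 rad of fully closed in the catch; the other bar is still closed (distance between sample and seat below 0.008 m and angle between the z axis of sample and the z axis of carriage, either way round below 0.08 rad and linear speed of sample below 0.02 m/s and value of joint each of holdbar, holdbar_far below 0.05 rad); the robot touches nothing.
It fails at once if the bottle is dropped or struck against the carriage (touching it while moving faster than 0.3 m/s) or rammed into it (over 120 N, all contacts added up) ((contact force between sample and carriage above 1 N and linear speed of sample above 0.3 m/s) or contact force between sample and carriage above 120 N).
It fails at once if the hold-down bar is slammed (faster than 4 rad/s) (velocity of joint holdbar below -4 rad/s).
It fails at once if the sample bottle is tipped over (angle between sample's own z axis and vertical above 1.2 rad).
It fails at once if the loaded bottle is shifted by more than 10 mm or its bar opened (distance of loaded from where it was at the start of the episode above 0.01 m or value of joint holdbar_far above 0.15 rad).
It fails at once if the jar or the beaker is shifted by more than 30 mm or tipped (distance of any of amber, beaker from where it was at the start of the episode above 0.03 m or angle between any of amber, beaker's own z axis and vertical above 0.3 rad).
It also fails if it takes over 53 s, if anything falls off the work surface, if the arm or the gripper's body presses on something with over 40 N, if the wrist force passes 120 N, or if a joint passes its speed limit or range.

## Working session

There is one attempt and no reset: what is moved stays moved. The work goes in short steps, Python scripts to look and compute and a tool call to move; the robot and the scene stay as the last step left them, time stands still between calls to the robot, and variables do not carry over. Pictures are saved under pics/ and viewed, and the job is handed in when it is done.

Besides the shell and the picture viewer there is one more tool, called after ">>>" as name(argument=value, ...) on one line, values as JSON. jog_arm: Moves the arm, as the interface text tells. Its arguments: {"type":"object","properties":{"targets":{"type":"array"},"fingers":{"type":"number"},"grip_force":{"type":"number"}},"required":["targets"]}

```bash
ls; mkdir -p pics
python3 - <<'E'
from station import get_state, vision, order, regions_of
import cv2,numpy as np
s=get_state();print({k:np.round(v,3).tolist() for k,v in s.items()})
for n in("scene","top","wrist"):
    f=vision.grab_frame(n);cv2.imwrite(f"pics/{n}0.png",f[:,:,::-1])
    c=vision.camera_params(n);print(n,{k:np.round(v,3).tolist() for k,v in c.items()})
    if n!="wrist":
        for q in("sample","carriage","shaker","holdbar","holdbar_grip","catch","loaded","amber","beaker"):
            print(q,[(round(r['confidence'],2),np.round(r['rect']).tolist()) for r in regions_of(n,q)][:3])
E
```

```text
pics
{'t': 0.0, 'joint_pos': [0.955, 0.343, 1.525, 0.0, 1.275, -0.146], 'joint_vel': [-0.001, -0.001, -0.0, 0.001, 0.002, 0.001], 'joint_torque': [-0.0, -43.369, -24.602, -0.0, 0.008, 0.0], 'ee_pos': [237.416, 467.782, 230.621], 'tool_rot': [-3.14, -0.0, 2.672], 'contact_force': [1.012, 0.329, -0.141], 'wrist_torque': [0.021, 0.008, 0.008], 'grip_width': 85.736}
scene {'intrinsics': [[508.295, 0.0, 317.249], [0.0, 508.295, 194.991], [0.0, 0.0, 1.0]], 'rvec': [1.926, 1.341, -0.611], 'tvec': [-133.198, -213.469, 1645.724]}
sample []
carriage [(0.96, [340.0, 135.0, 481.0, 212.0])]
shaker [(0.76, [322.0, 135.0, 489.0, 257.0])]
holdbar [(0.68, [423.0, 136.0, 479.0, 168.0]), (0.57, [409.0, 141.0, 462.0, 174.0])]
holdbar_grip [(0.77, [410.0, 142.0, 464.0, 178.0])]
catch []
loaded [(0.56, [428.0, 134.0, 455.0, 198.0])]
amber [(0.79, [163.0, 205.0, 199.0, 264.0])]
beaker [(0.72, [232.0, 207.0, 265.0, 254.0])]
top {'intrinsics': [[443.693, 0.0, 316.553], [0.0, 443.693, 200.828], [0.0, 0.0, 1.0]], 'rvec': [2.096, -2.14, 0.148], 'tvec': [-23.203, 539.866, 1021.857]}
sample [(0.78, [401.0, 162.0, 432.0, 195.0])]
carriage [(0.74, [134.0, 108.0, 298.0, 222.0])]
shaker [(0.73, [136.0, 114.0, 310.0, 279.0])]
holdbar [(0.82, [188.0, 112.0, 228.0, 174.0])]
holdbar_grip [(0.81, [188.0, 113.0, 231.0, 175.0])]
catch [(0.7, [135.0, 112.0, 297.0, 217.0])]
loaded [(0.83, [165.0, 168.0, 204.0, 208.0])]
amber [(0.77, [438.0, 215.0, 484.0, 245.0])]
beaker [(0.75, [382.0, 208.0, 414.0, 237.0])]
wrist {'intrinsics': [[298.804, 0.0, 318.783], [0.0, 298.804, 196.74], [0.0, 0.0, 1.0]], 'rvec': [-2.454, -1.505, -0.226], 'tvec': [-523.482, -37.387, 380.564]}
```

View pics/scene0.png

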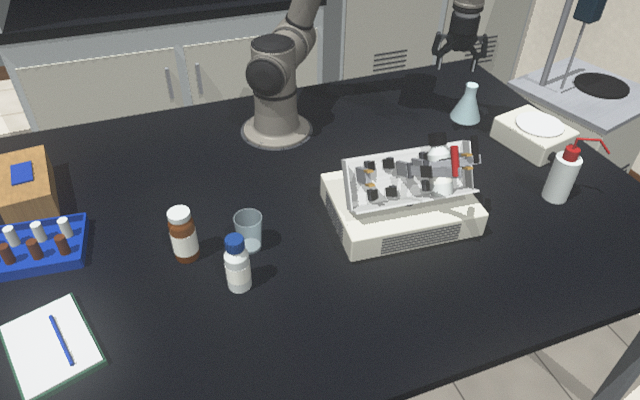

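View pics/top0.png

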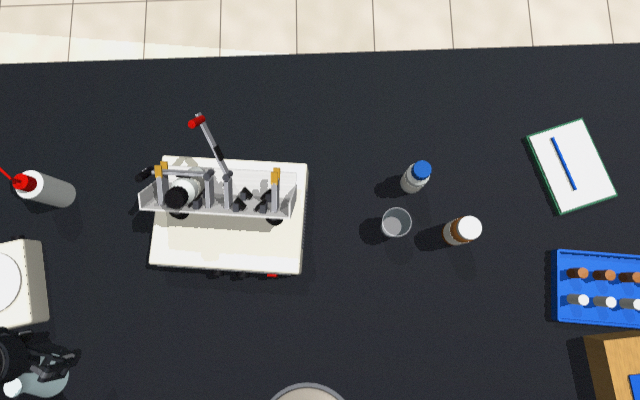

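View pics/wrist0.png

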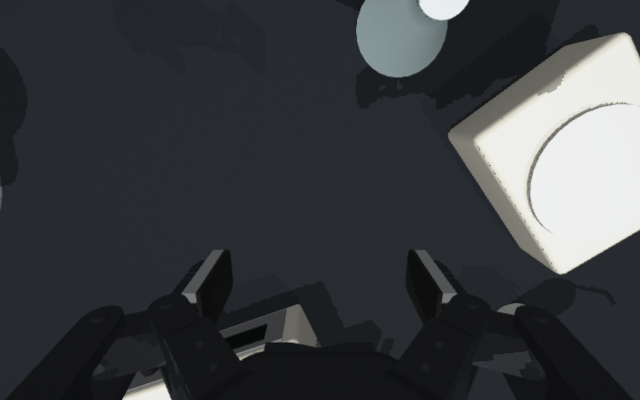

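Top view: shaker at about (155-308, 155-275), red handle at (197,121), bottle cap at (421,170), beaker at (396,222), and amber jar lid at (470,229). Now I'll measure positions.

```bash
cat > h.py <<'E'
import numpy as np,cv2
from scipy.spatial.transform import Rotation as Ro
from scipy.optimize import least_squares
from station import get_state, vision, order, regions_of
def cam(n):
    c=vision.camera_params(n);return np.array(c['intrinsics']),np.array(c['rvec'],float).ravel(),np.array(c['tvec'],float).ravel()
def proj(P,c):
    K,r,t=c;return cv2.projectPoints(np.asarray(P,float).reshape(-1,1,3),r,t,K,None)[0].reshape(-1,2)
def ray(uv,c):
    K,r,t=c;R=cv2.Rodrigues(r)[0];d=R.T@np.linalg.inv(K)@np.array([uv[0],uv[1],1.]);return -R.T@t,d
def atz(uv,z,c):
    o,d=ray(uv,c);return o+d*(z-o[2])/d[2]
def shaker_T(x,y,yaw): # world from shaker
    T=np.eye(4);T[:3,:3]=Ro.from_euler('z',yaw).as_matrix();T[:3,3]=[x,y,0];return T
a=np.pi/6
# carriage: z leans to robot (-x), x away & up
C=np.eye(4);C[:3,:3]=np.array([[np.cos(a),0,-np.sin(a)],[0,1,0],[np.sin(a),0,np.cos(a)]]);C[:3,3]=[40,0,105]
def carT(x,y,yaw): return shaker_T(x,y,yaw)@C
def tf(T,P): P=np.asarray(P,float).reshape(-1,3);return P@T[:3,:3].T+T[:3,3]
E
python3 - <<'E'
from h import *
ct=cam("top");cs=cam("scene")
print("top cam pos",ray((0,0),ct)[0],"scene",ray((0,0),cs)[0])
f=cv2.imread("pics/top0.png")
up=cv2.resize(f[90:290,110:330],None,fx=3.6,fy=3,interpolation=cv2.INTER_CUBIC)
up=cv2.resize(f[95:285,120:320],None,fx=3,fy=3,interpolation=cv2.INTER_CUBIC);cv2.imwrite("pics/topz.png",up)
g=cv2.imread("pics/scene0.png")
cv2.imwrite("pics/scz.png",cv2.resize(g[120:270,310:500],None,fx=4,fy=4,interpolation=cv2.INTER_CUBIC))
for n,im,c in(("top",f,ct),("scene",g,cs)):
    hsv=cv2.cvtColor(im,cv2.COLOR_BGR2HSV)
    m=cv2.inRange(hsv,(100,120,60),(125,255,255))
    k,l,st,ce=cv2.connectedComponentsWithStats(m)
    for i in range(1,k):
        if st[i,4]>60: print(n,"blue",st[i],ce[i],atz(ce[i],140,c).round(1))
    m=cv2.inRange(hsv,(0,150,90),(6,255,255))
    k,l,st,ce=cv2.connectedComponentsWithStats(m)
    for i in range(1,k):
        if st[i,4]>20: print(n,"red",st[i],ce[i])
for p in((163,156),(308,163),(301,274),(150,266)): print(p,atz(p,86,ct).round(1))
E
```

```text
top cam pos [ 357.38087846  -65.62988131 1097.34085385] scene [1351.4209302  -377.59327178  895.99246162]
top blue [551 137  26  53 179] [563.51955307 163.44134078] [ 593.1 -577.6  140. ]
top blue [412 160  20  20 312] [421.27884615 169.50961538] [ 587.5 -268.8  140. ]
top blue [ 551  249   89   80 5266] [593.1938853  287.73984049] [ 326.3 -608.7  140. ]
top blue [629 374  11  26 224] [634.94196429 385.59375   ] [ 133.2 -667.2  140. ]
top red [188 115  17  14 119] [195.31932773 121.30252101]
top red [  0 167  37  24 338] [ 20.88757396 181.02366864]
top red [267 274  10   3  26] [271.57692308 274.92307692]
scene blue [ 11 161  22  24 406] [ 21.12068966 172.87192118] [ 191.9 -695.   140. ]
scene blue [   0  212   89   71 3220] [ 46.8757764  249.47670807] [ 486.6 -630.   140. ]
scene blue [  0 225   8  18  69] [  2.01449275 235.01449275] [ 410.1 -718.7  140. ]
scene blue [224 232  20  22 339] [233.5280236  242.66961652] [ 596.7 -269.6  140. ]
scene blue [ 49 316  24  49 144] [ 60.50694444 339.59027778] [ 723.6 -602.3  140. ]
scene red [577 138  32  15  48] [595.27083333 142.08333333]
scene red [566 145  15   8  70] [572.64285714 148.97142857]
scene red [451 146   8  30 137] [454.6350365  158.59124088]
(163, 156) [649.3 328.6  86. ]
(308, 163) [623. -17.  86.]
(301, 274) [365.9   2.5  86. ]
(150, 266) [390.2 347.8  86. ]
```

View pics/topz.png

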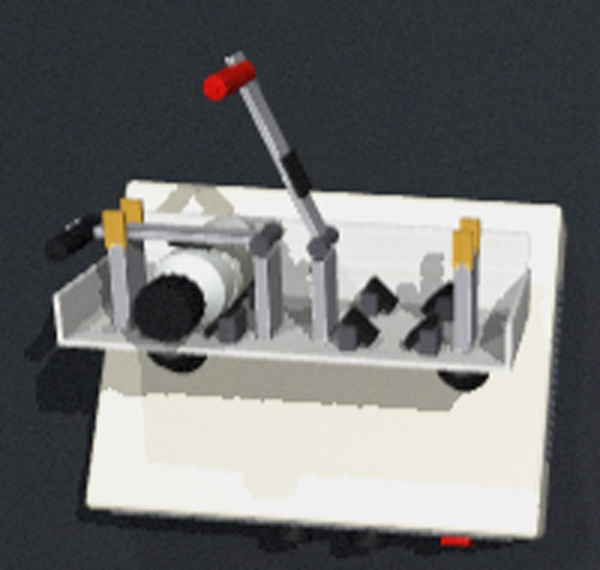

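View pics/scz.png

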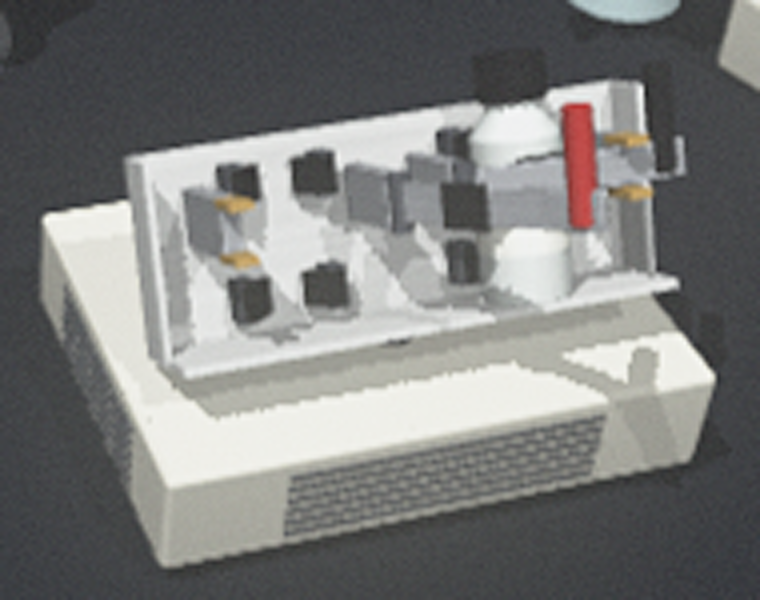

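```bash
cat > fit.py <<'E'
from h import *
ct=cam("top");cs=cam("scene")
T=lambda u,v:(120+u/3-1/3,95+v/3-1/3)
S=lambda u,v:(310+u/4-.375,120+v/4-.375)
obs=[("t",T(126,181),(130,175,86)),("t",T(563,205),(130,-175,86)),("t",T(543,538),(-130,-175,86)),("t",T(88,508),(-130,175,86)),
("s",S(165,487),(130,-175,86)),("s",S(715,377),(130,175,86)),("s",S(42,214),(-130,-175,86)),("s",S(164,568),(130,-175,0))]
def res(p,sep=False):
    r=[]
    for i,(k,uv,P) in enumerate(obs):
        q=proj(tf(shaker_T(*p),P),ct if k=="t" else cs)[0]-uv
        r.append(q)
    return np.ravel(r)
s=least_squares(res,[507,165,-.075],x_scale=[1,1,.01],loss='soft_l1')
print(s.x,res(s.x).reshape(-1,2).round(1).tolist())
for w in(slice(0,4),slice(4,8)):
    o=obs;obs_=obs[w];
    full=obs;obs=obs_;print(least_squares(res,[507,165,-.075],x_scale=[1,1,.01]).x);obs=full
p=s.x
Tc=carT(*p)
pts={"bp":[(0,155,115),(0,-155,115),(0,-155,0),(0,155,0)],"stop":[(60,-155,0),(60,155,0)],"prong":[(87,-120,75),(87,-120,75+16),(87,-120,75-16)],"hinge":[(69,-20,75),(69,20,75)],"seat":[(35,-70,0),(35,70,0),(35,70,146)]}
for n,c,(ox,oy,wx,wy,f) in(("top",ct,(120,95,200,190,3)),("scene",cs,(310,120,190,150,4))):
    im=cv2.imread(f"pics/{n}0.png")[oy:oy+wy,ox:ox+wx];im=cv2.resize(im,None,fx=f,fy=f,interpolation=cv2.INTER_CUBIC)
    for k,(nm,P) in enumerate(pts.items()):
        for q in proj(tf(Tc,P),c): cv2.circle(im,tuple(np.int32((q-[ox,oy])*f+f/2)),4,[(0,255,0),(255,0,255),(0,0,255),(255,255,0),(0,165,255)][k],1)
    # handle model at angle q: fit
    cv2.imwrite(f"pics/ov_{n}.png",im)
# holdbar angle from red centroid in both
def hp(q): # handle visible middle: peg from bar surface ~? axis pts z 
    return [69+125*np.sin(q),-20-125*np.cos(q)]
for q in np.arange(1.6,2.1,.05):
    x,y=hp(q);print(round(q,2),proj(tf(Tc,[(x,y,131),(x,y,86)]),ct).round(1).tolist(),proj(tf(Tc,[(x,y,131),(x,y,86)]),cs).round(1).tolist())
E
python3 fit.py
```

```text
[ 5.09912724e+02  1.69134707e+02 -7.74041517e-02] [[-0.7, -0.5], [-0.0, -1.2], [-0.6, -0.4], [-1.4, 0.4], [-0.7, -0.5], [0.2, -0.9], [-2.4, -0.5], [-2.4, 5.1]]
[ 5.08976960e+02  1.67497048e+02 -7.90380667e-02]
[ 5.08556359e+02  1.74260863e+02 -8.80643325e-02]
1.6 [[216.2, 119.5], [222.4, 115.5]] [[433.3, 148.9], [435.3, 171.0]]
1.65 [[212.9, 119.5], [219.3, 115.5]] [[436.1, 148.4], [438.0, 170.5]]
1.7 [[209.6, 119.7], [216.2, 115.7]] [[438.8, 147.9], [440.6, 169.9]]
1.75 [[206.4, 120.1], [213.1, 116.1]] [[441.3, 147.4], [443.1, 169.4]]
1.8 [[203.2, 120.6], [210.0, 116.6]] [[443.8, 146.9], [445.6, 168.9]]
1.85 [[200.0, 121.3], [207.0, 117.2]] [[446.1, 146.4], [447.9, 168.3]]
1.9 [[197.0, 122.2], [204.1, 118.1]] [[448.3, 146.0], [450.0, 167.8]]
1.95 [[193.9, 123.2], [201.2, 119.0]] [[450.4, 145.5], [452.1, 167.2]]
2.0 [[191.0, 124.3], [198.4, 120.1]] [[452.3, 145.0], [454.0, 166.6]]
2.05 [[188.1, 125.7], [195.6, 121.4]] [[454.1, 144.5], [455.8, 166.1]]
```

Run:
```python
from h import *
# bottle triangulation: cap centroid (top & scene), foot silhouettes
ct=cam("top");cs=cam("scene")
def f(p):
    return np.r_[proj([p],ct)[0]-[421.28,169.5],proj([p],cs)[0]-[233.53,242.67]]
s=least_squares(f,[590,-268,130]);print(s.x,s.fun)
# model: cap silhouettes cylinder z118-146 r20 centroid
def hull(x,y,z0,z1,r,c):
    a=np.linspace(0,2*np.pi,40);P=np.array([(x+r*np.cos(t),y+r*np.sin(t),z) for t in a for z in(z0,z1)])
    h=cv2.convexHull(proj(P,c).astype(np.float32));m=cv2.moments(h);return np.array([m['m10']/m['m00'],m['m01']/m['m00']]),h
def g(p): return np.r_[hull(p[0],p[1],118,146,20,ct)[0]-[421.28,169.5],hull(p[0],p[1],118,146,20,cs)[0]-[233.53,242.67]]
s=least_squares(g,[590,-268]);print(s.x,s.fun)
for n,c in(("top",ct),("scene",cs)):
    im=cv2.imread(f"pics/{n}0.png")
    b=s.x
    for z0,z1,r in((0,98,27),(118,146,20)): cv2.polylines(im,[np.int32(hull(*b,z0,z1,r,c)[1])],True,(0,255,0),1)
    q=proj([[*b,70]],c)[0].astype(int)
    cv2.imwrite(f"pics/b_{n}.png",cv2.resize(im[max(0,q[1]-60):q[1]+80,max(0,q[0]-80):q[0]+100],None,fx=4,fy=4))
for nm,z,r in(("amber",140,29),("beaker",95,34)):
    for n,c in(("top",ct),):
        vision.grab_frame(n)
        R=regions_of(n,nm)
        if R:
            m=R[0]['mask'];ys,xs=np.nonzero(m);u0=[xs.mean(),ys.mean()]
            h=25 if nm=="amber" else 0
            s=least_squares(lambda p:hull(p[0],p[1],0,z,r,c)[0]-u0,[500,-250]);print(nm,s.x)
```

```text
[ 589.41615918 -269.38667296  133.07357535] [-0.42654891 -0.09957977 -0.41715587 -0.02584137]
[ 589.08093973 -269.22977578] [-0.45572755  0.05030108 -0.36204563  0.23583197]
amber [ 458.6438898 -362.4547321]
beaker [ 482.21677588 -218.05318421]
```

```bash
sed -i 's/,("s",S(164,568),(130,-175,0))\]/]/' fit.py; python3 fit.py | head -3; python3 -c "
import cv2,numpy as np
a=cv2.imread('pics/ov_top.png');b=cv2.imread('pics/b_top.png');print(a.shape,b.shape)"
```

```text
[ 5.10176073e+02  1.68460857e+02 -7.77124918e-02] [[-0.4, -0.6], [0.3, -1.3], [-0.4, -0.5], [-1.2, 0.3], [-0.9, -0.4], [-0.0, -0.7], [-2.6, -0.4]]
[ 5.08976960e+02  1.67497048e+02 -7.90380667e-02]
[ 5.12548382e+02  1.70716465e+02 -8.48200772e-02]
(570, 600, 3) (560, 720, 3)
```

View pics/ov_top.png

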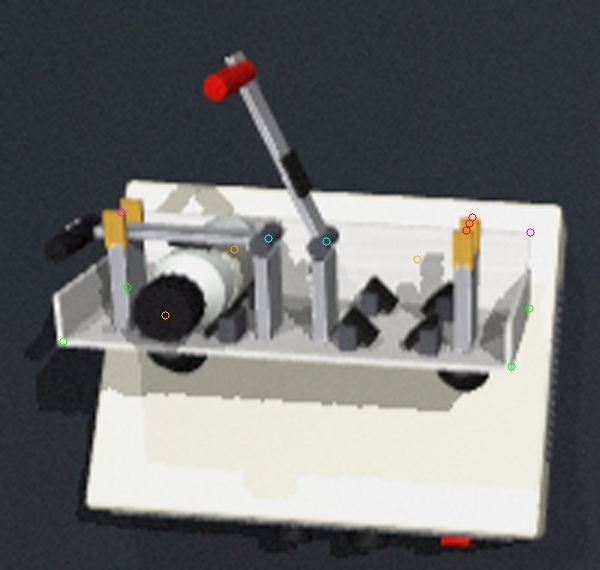

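View pics/ov_scene.png

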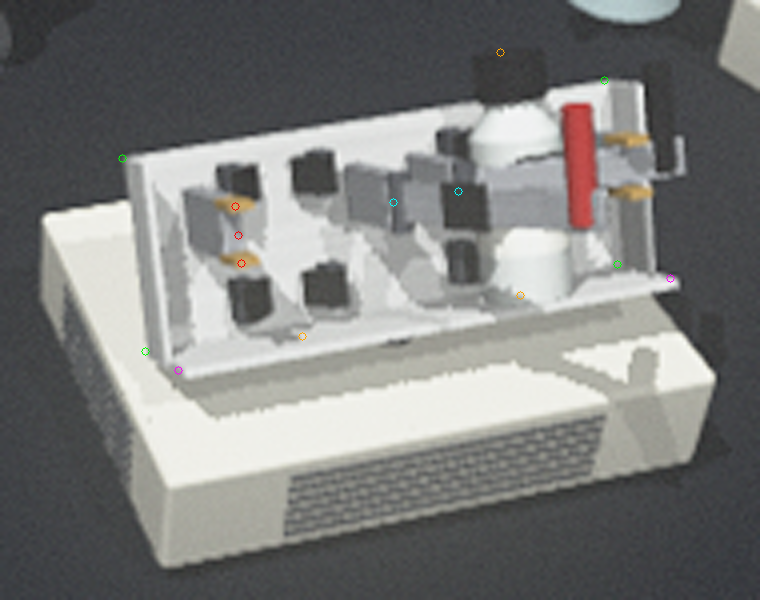

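View pics/b_top.png

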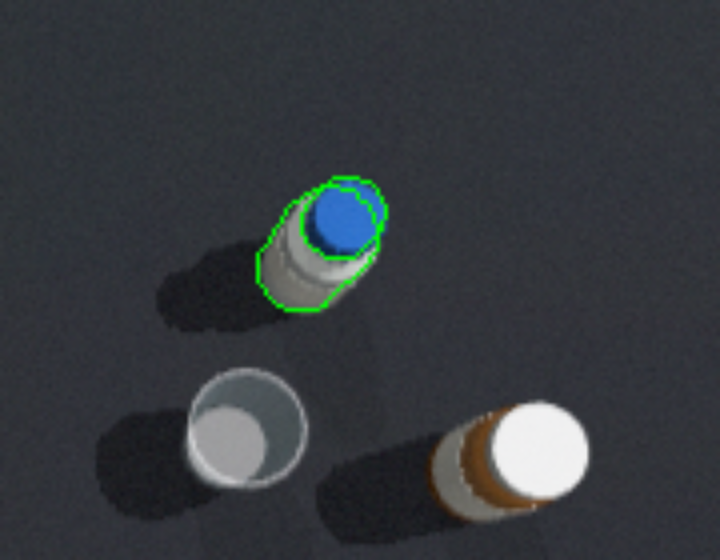

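View pics/b_scene.png

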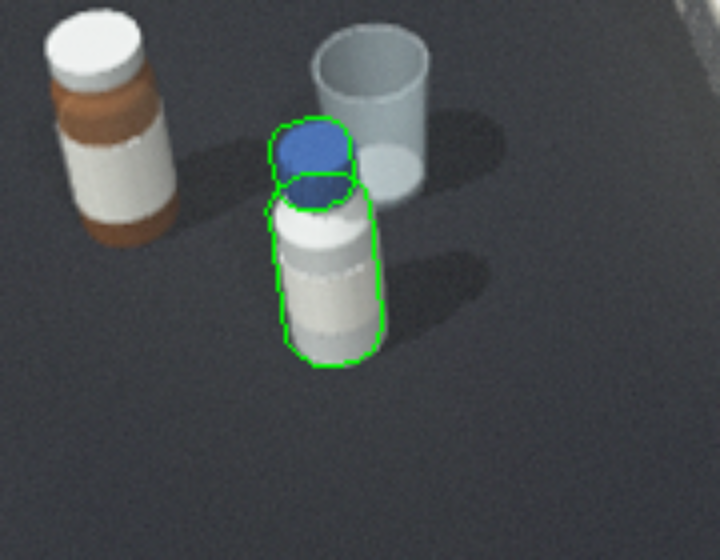

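```bash
cat >> h.py <<'E'
def toolT(s=None):
    s=s or get_state();T=np.eye(4);T[:3,:3]=Ro.from_euler('xyz',s['tool_rot']).as_matrix();T[:3,3]=s['ee_pos'];return T
def cand(): # cam pose in world
    K,r,t=cam("wrist");R=cv2.Rodrigues(r)[0];T=np.eye(4);T[:3,:3]=R.T;T[:3,3]=-R.T@t;return T
P0=[509.5,168.0,-.078]
def goal(T,Tc,carpt,dxyz=None,yawrot=0):
    "tool pose with TCP at carriage pt, z=-cz, y=cy, then rotated about tool z"
    G=np.eye(4);Rc=Tc[:3,:3];G[:3,:3]=np.c_[-Rc[:,0],Rc[:,1],-Rc[:,2]]@Ro.from_euler('z',yawrot).as_matrix();G[:3,3]=tf(Tc,carpt)[0];return G
def rel(T,G):
    D=np.linalg.inv(T)@G;return D[:3,3].round(1),Ro.from_matrix(D[:3,:3]).as_rotvec().round(4)
E
python3 - <<'E'
from h import *
T=toolT();X=np.linalg.inv(T)@cand();print(X.round(3))
# candidate look pose: tool vertical yaw pi, check projection of empty cradle
Tc=carT(*P0)
for pos in([480,100,400],[520,60,400],[600,40,380],[450,60,450]):
  for tilt in(0,-.25,-.5):
    G=np.eye(4);G[:3,:3]=Ro.from_euler('z',np.pi).as_matrix()@Ro.from_euler('x',np.pi).as_matrix();
    G[:3,:3]=np.array([[-1,0,0],[0,1,0],[0,0,-1]]).T@Ro.from_euler('y',tilt).as_matrix();G[:3,3]=pos
    W=np.linalg.inv(G@X);r=cv2.Rodrigues(W[:3,:3])[0].ravel()
    print(pos,tilt,proj(tf(Tc,[(0,-155,0),(0,155,115),(69,-145,75),(69,-20,75),(187,20,118),(35,-70,0)]),(cam("wrist")[0],r,W[:3,3])).round(0).tolist())
E
```

```text
[[-1.00000e-03 -9.56000e-01 -2.94000e-01  7.57840e+01]
 [ 1.00000e+00 -0.00000e+00 -1.00000e-03 -1.40000e+00]
 [ 0.00000e+00 -2.94000e-01  9.56000e-01 -1.43287e+02]
 [ 0.00000e+00  0.00000e+00  0.00000e+00  1.00000e+00]]
[480, 100, 400] 0 [[261.0, 196.0], [510.0, 193.0], [254.0, 237.0], [355.0, 244.0], [396.0, 360.0], [315.0, 222.0]]
[480, 100, 400] -0.25 [[259.0, 146.0], [518.0, 152.0], [254.0, 194.0], [355.0, 201.0], [389.0, 310.0], [315.0, 174.0]]
[480, 100, 400] -0.5 [[254.0, 93.0], [534.0, 108.0], [251.0, 151.0], [356.0, 158.0], [385.0, 265.0], [315.0, 124.0]]
[520, 60, 400] 0 [[287.0, 170.0], [551.0, 160.0], [286.0, 206.0], [389.0, 214.0], [439.0, 328.0], [342.0, 197.0]]
[520, 60, 400] -0.25 [[285.0, 119.0], [569.0, 117.0], [284.0, 165.0], [391.0, 172.0], [432.0, 285.0], [343.0, 149.0]]
[520, 60, 400] -0.5 [[281.0, 63.0], [598.0, 70.0], [282.0, 122.0], [395.0, 129.0], [428.0, 245.0], [345.0, 97.0]]
[600, 40, 380] 0 [[298.0, 115.0], [604.0, 84.0], [300.0, 141.0], [417.0, 150.0], [484.0, 266.0], [360.0, 144.0]]
[600, 40, 380] -0.25 [[296.0, 59.0], [648.0, 32.0], [298.0, 98.0], [425.0, 108.0], [481.0, 237.0], [363.0, 94.0]]
[600, 40, 380] -0.5 [[291.0, -8.0], [719.0, -31.0], [295.0, 52.0], [439.0, 63.0], [482.0, 210.0], [369.0, 36.0]]
[450, 60, 450] 0 [[291.0, 204.0], [512.0, 204.0], [291.0, 241.0], [378.0, 247.0], [417.0, 346.0], [339.0, 228.0]]
[450, 60, 450] -0.25 [[290.0, 152.0], [519.0, 158.0], [291.0, 194.0], [378.0, 200.0], [409.0, 293.0], [339.0, 176.0]]
[450, 60, 450] -0.5 [[288.0, 96.0], [534.0, 110.0], [290.0, 147.0], [380.0, 152.0], [405.0, 245.0], [340.0, 123.0]]
```

>>> jog_arm(targets=[[-20,-9,-42,0,0,0],[-20,-9,-42,0,0,0],[-39,-18,-8,0,0,0],[-39,-18,-8,0,0,0],[-39,-18,-8,0,0,0],[-39,-18,-8,0,0,0],[-39,-18,-8,0,0,0],[-39,-18,-8,0,0,0],[-39,-18,-8,0,0,0],[-39,-18,-8,0,0,0],[-39,-18,-8,0,0,0],[-39,-18,-8,0,0,0]])

```text
t: 2.45
ee_pos: [532.2, 95.3, 395.8]
tool_rot: [3.141, 0.0, 2.672]
contact_force: [0.8, 0.5, 0.2]
grip_width: 85.2
```

>>> jog_arm(targets=[[0,0,0,0,0,-0.13],[0,0,0,0,0,-0.13],[0,0,0,0,0,-0.13],[0,0,0,0,0,0]])

```text
t: 2.85
ee_pos: [531.5, 96.8, 395.2]
tool_rot: [3.142, -0.0, 3.063]
contact_force: [0.0, 0.6, -0.3]
grip_width: 85.4
```

```bash
cat > look.py <<'E'
import sys
from h import *
n=sys.argv[1]
s=get_state();print({k:np.round(s[k],3).tolist() for k in('t','joint_pos','ee_pos','tool_rot','contact_force','grip_width')})
c=cam("wrist");f=vision.grab_frame("wrist")
np.savez(f"w_{n}.npz",K=c[0],r=c[1],t=c[2],im=f)
cv2.imwrite(f"pics/w_{n}.png",f[:,:,::-1])
im=f[:,:,::-1].copy()
Tc=carT(*P0)
pts=[(0,155,115),(0,-155,115),(0,-155,0),(0,155,0),(60,-155,0),(60,155,0),(87,-120,91),(87,-120,59),(69,-20,75),(69,20,75),(35,-70,0),(35,70,146)]
for q in proj(tf(Tc,pts),c):
    if abs(q).max()<2000: cv2.circle(im,tuple(np.int32(q)),3,(0,255,0),1)
cv2.imwrite(f"pics/wo_{n}.png",im)
E
python3 look.py 1
```

```text
{'t': 2.85, 'joint_pos': [0.038, 0.306, 1.135, 0.0, 1.701, -1.454], 'ee_pos': [531.464, 96.772, 395.224], 'tool_rot': [3.142, -0.0, 3.063], 'contact_force': [0.046, 0.599, -0.268], 'grip_width': 85.362}
```

View pics/wo_1.png

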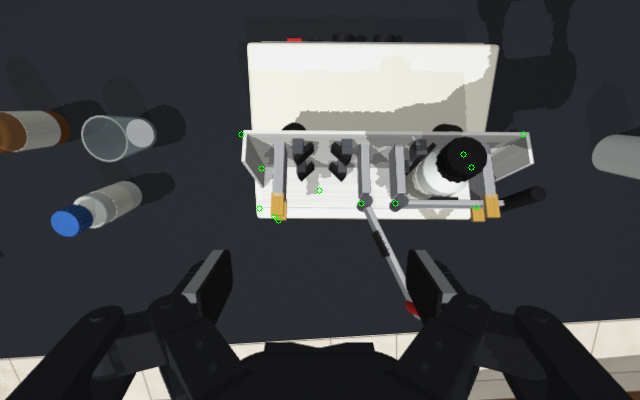

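Run:
```python
import cv2
im=cv2.imread("pics/wo_1.png");cv2.imwrite("pics/wz1.png",cv2.resize(im[30:235,235:435],None,fx=3.9,fy=2.9) if 0 else cv2.resize(im[30:230,235:435],None,fx=3,fy=3,interpolation=cv2.INTER_CUBIC))
cv2.imwrite("pics/wz2.png",cv2.resize(im[100:230,385:555],None,fx=4,fy=4,interpolation=cv2.INTER_CUBIC))
```

```text
(no output)
```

View pics/wz1.png

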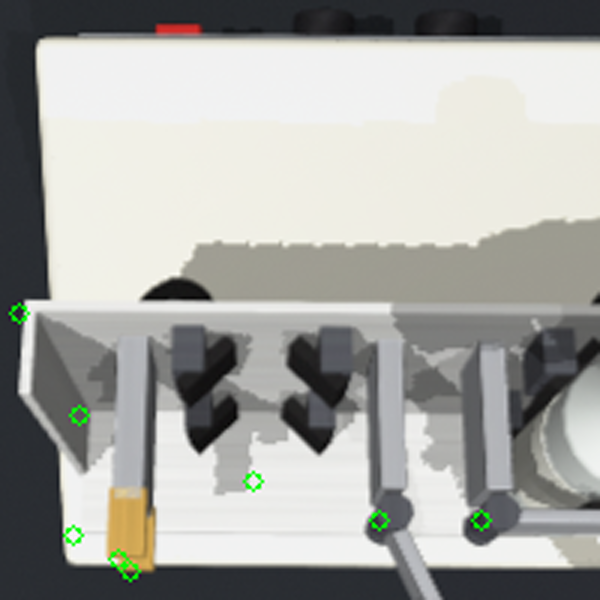

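View pics/wz2.png

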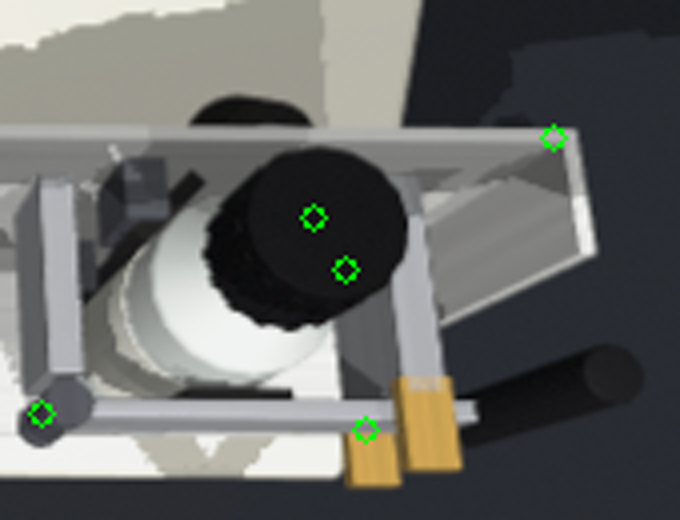

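```bash
cat > fit2.py <<'E'
from h import *
d=np.load("w_1.npz");cw=(d['K'],d['r'],d['t']);ct=cam("top");cs=cam("scene")
Cm=dict(t=ct,s=cs,w=cw)
T=lambda u,v:(120+u/3-1/3,95+v/3-1/3)
S=lambda u,v:(310+u/4-.375,120+v/4-.375)
W=lambda u,v:(235+u/3-1/3,30+v/3-1/3)
W2=lambda u,v:(385+u/4-.375,100+v/4-.375)
H=lambda *p:tf(np.eye(4),p)[0]
c=lambda *p:tf(C,p)[0]
obs=[("t",T(126,181),(130,175,86)),("t",T(563,205),(130,-175,86)),("t",T(543,538),(-130,-175,86)),("t",T(88,508),(-130,175,86)),("t",T(170,305),c(35,70,146)),
("s",S(165,487),(130,-175,86)),("s",S(715,377),(130,175,86)),("s",S(42,214),(-130,-175,86)),("s",S(183,375),c(60,-155,0)),("s",S(680,285),c(60,155,0)),
("s",S(240,204),c(85,-120,91)),("s",S(243,260),c(85,-120,59)),
("w",W(66,565),(130,-175,86)),("w",W(37,40),(-130,-175,86)),("w",(498,45),(-130,175,86)),("w",W2(328,223),c(35,70,146)),("w",W(127,556),c(87,-120,91)),]
def res(p,ks="tsw"): return np.ravel([proj(tf(shaker_T(*p),P),Cm[k])[0]-uv for k,uv,P in obs if k in ks])
for ks in("t","s","w","tsw","sw"):
    s=least_squares(res,P0,x_scale=[1,1,.01],args=(ks,),loss='soft_l1');print(ks,s.x.round(3),res(s.x,ks).reshape(-1,2).round(1).tolist())
E
python3 fit2.py
```

```text
t [ 5.09854e+02  1.66848e+02 -8.00000e-02] [[0.5, -0.7], [1.1, -1.0], [0.2, -0.1], [-0.6, 0.2], [-1.0, 3.4]]
s [ 5.13563e+02  1.71603e+02 -9.00000e-02] [[-0.0, -0.3], [1.8, 0.6], [-0.6, -0.5], [-0.2, -1.0], [-0.5, -0.7], [-0.2, 0.6], [0.6, 1.0]]
w [ 5.10245e+02  1.71752e+02 -9.00000e-02] [[-0.9, 1.3], [-1.1, -1.4], [3.6, -0.4], [0.4, 0.3], [-0.1, 0.8]]
tsw [ 5.10738e+02  1.71078e+02 -8.50000e-02] [[-0.9, -1.3], [-0.5, -0.9], [-2.0, -0.1], [-2.6, -0.6], [-3.1, 2.8], [-0.4, -0.9], [1.0, -0.4], [-1.3, -0.8], [-0.7, -1.6], [-1.4, -1.6], [-0.8, 0.1], [0.0, 0.4], [-0.9, 2.1], [-1.9, -0.3], [2.7, -0.6], [-0.3, 0.5], [-0.4, 1.7]]
sw [ 5.10889e+02  1.71838e+02 -8.80000e-02] [[-0.2, -1.0], [1.3, -0.3], [-1.0, -1.0], [-0.5, -1.7], [-1.1, -1.5], [-0.5, -0.0], [0.2, 0.3], [-0.6, 1.9], [-1.1, -0.6], [3.4, -0.2], [0.4, 0.8], [0.2, 1.5]]
```

```bash
sed -i 's/^P0=.*/P0=[510.5,171.0,-.087]/' h.py
python3 - <<'E'
from h import *
d=np.load("w_1.npz");cw=(d['K'],d['r'],d['t'])
f=d['im'][:,:,::-1].copy()
m=cv2.inRange(cv2.cvtColor(f,cv2.COLOR_BGR2HSV),(100,120,60),(125,255,255))
m[:,200:]=0
k,l,st,ce=cv2.connectedComponentsWithStats(m);i=1+st[1:,4].argmax();print(st[i],ce[i])
def hull(x,y,z0,z1,r,c):
    a=np.linspace(0,2*np.pi,40);P=np.array([(x+r*np.cos(t),y+r*np.sin(t),z) for t in a for z in(z0,z1)])
    h=cv2.convexHull(proj(P,c).astype(np.float32));m=cv2.moments(h);return np.array([m['m10']/m['m00'],m['m01']/m['m00']]),h
s=least_squares(lambda p:hull(p[0],p[1],118,146,20,cw)[0]-ce[i],[590,-269]);print("bottle wrist",s.x)
h=hull(*s.x,118,146,20,cw)[1];print(cv2.boundingRect(h))
# relative to the tool now; go above the bottle
T=toolT()
G=T.copy();G[:3,3]=[590,-269,260];print(rel(T,G))
Tc=carT(*P0)
ct=cam("top");cs=cam("scene")
def e(p):
    q=p[0];x,y=69+125*np.sin(q),-20-125*np.cos(q)
    Pw=tf(Tc,[(x,y,131),(x,y,86)])
    return np.r_[proj(Pw,ct).mean(0)-[195.6,121.3],proj(Pw[:1],cs)[0]-[454.3,146]]
s=least_squares(e,[1.95]);print(s.x,s.fun)
E
```

```text
[  50  205   43   32 1013] [ 70.8272458  220.49950642]
bottle wrist [ 587.12004937 -270.31599203]
(49, 204, 44, 33)
(array([ -88.6, -359.8,  135.2]), array([ 0.,  0., -0.]))
[1.9947411] [-0.8462157   0.43821725 -1.74332923 -0.82716537]
```

>>> jog_arm(targets=[[-8.7,-36,0,0,0,0],[-8.7,-36,0,0,0,0],[-8.7,-36,0,0,0,0],[-8.7,-36,25,0,0,0],[-8.7,-36,25,0,0,0],[-8.7,-36,25,0,0,0],[-8.7,-36,25,0,0,0],[-8.7,-36,25,0,0,0],[-8.7,-36,25,0,0,0],[-8.7,-36,25,0,0,0],[0,0,0,0,0,0],[0,0,0,0,0,0]])

```text
t: 4.1
ee_pos: [589.1, -269.2, 219.2]
tool_rot: [3.14, -0.002, 3.058]
contact_force: [-1.0, -0.2, 0.6]
grip_width: 85.3
```

```bash
python3 look.py 2
python3 - <<'E'
from h import *
d=np.load("w_2.npz");cw=(d['K'],d['r'],d['t'])
f=d['im'][:,:,::-1].copy()
m=cv2.inRange(cv2.cvtColor(f,cv2.COLOR_BGR2HSV),(100,120,60),(125,255,255))
k,l,st,ce=cv2.connectedComponentsWithStats(m);i=1+st[1:,4].argmax();print(st[i],ce[i])
def hull(x,y,z0,z1,r,c):
    a=np.linspace(0,2*np.pi,40);P=np.array([(x+r*np.cos(t),y+r*np.sin(t),z) for t in a for z in(z0,z1)])
    h=cv2.convexHull(proj(P,c).astype(np.float32));m=cv2.moments(h);return np.array([m['m10']/m['m00'],m['m01']/m['m00']]),h
s=least_squares(lambda p:hull(p[0],p[1],118,146,20,cw)[0]-ce[i],[590,-269]);print("bottle wrist",s.x,cv2.boundingRect(hull(*s.x,118,146,20,cw)[1]))
T=toolT();G=T.copy();G[:3,3]=[588.,-270,110];print(rel(T,G))
E
```

```text
{'t': 4.1, 'joint_pos': [-0.547, 0.582, 1.166, 0.0, 1.395, -2.034], 'ee_pos': [589.104, -269.217, 219.246], 'tool_rot': [3.14, -0.002, 3.058], 'contact_force': [-1.046, -0.163, 0.616], 'grip_width': 85.303}
[ 294  175   54   57 2344] [320.51749147 203.77175768]
bottle wrist [ 588.38410231 -268.78495263] (294, 174, 53, 59)
(array([  1.5,  -1.7, 110.5]), array([-0.,  0., -0.]))
```

View pics/w_2.png

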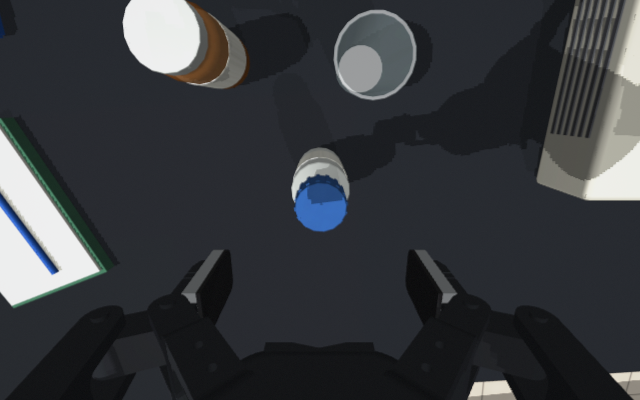

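>>> jog_arm(targets=[[0.5,0,30,0,0,0],[0,0,30,0,0,0],[0,0,25,0,0,0],[0,0,15,0,0,0],[0,0,9,0,0,0],[0,0,0,0,0,0],[0,0,0,0,0,0]])

```text
t: 4.85
ee_pos: [589.8, -268.6, 112.9]
tool_rot: [-3.141, 0.002, 3.062]
contact_force: [-0.1, 0.2, -0.3]
grip_width: 85.1
```

>>> jog_arm(targets=[[0,0,0,0,0,0],[0,0,0,0,0,0],[0,0,0,0,0,0],[0,0,0,0,0,0],[0,0,0,0,0,0],[0,0,0,0,0,0],[0,0,0,0,0,0],[0,0,0,0,0,0]], fingers=30, grip_force=45)

```text
t: 5.65
ee_pos: [589.3, -268.9, 112.0]
tool_rot: [-3.141, 0.001, 3.062]
contact_force: [-0.4, 1.1, 6.3]
grip_width: 39.0
```

Run:
```python
from h import *
T=toolT();Tc=carT(*P0)
L=T.copy();L[:3,3]+=[0,0,200]
for p in[(60,-70,232),(50,-70,127),(40,-70,115),(35,-70,112)]:
    G=goal(T,Tc,p);print(p,G[:3,3].round(1),Ro.from_matrix(G[:3,:3]).as_euler('xyz').round(3),"from lifted",rel(L,G))
    L=G
```

```text
(60, -70, 232) [480.5 103.4 335.9] [3.142 0.524 3.055] from lifted (array([138.1, 362.4, -24.2]), array([ 0.0016, -0.5224,  0.0071]))
(50, -70, 127) [524.1  99.5 240. ] [3.142 0.524 3.055] from lifted (array([ 10.,   0., 105.]), array([-0., -0.,  0.]))
(40, -70, 115) [521.5  99.8 224.6] [3.142 0.524 3.055] from lifted (array([10.,  0., 12.]), array([-0., -0.,  0.]))
(35, -70, 112) [518.7 100.  219.5] [3.142 0.524 3.055] from lifted (array([5., 0., 3.]), array([-0., -0.,  0.]))
```

>>> jog_arm(targets=[[0,0,-8,0,0,0],[0,0,-20,0,0,0],[0,0,-30,0,0,0],[0,0,-40,0,0,0],[0,0,-40,0,0,0],[0,0,-35,0,0,0],[0,0,-20,0,0,0],[0,0,-7,0,0,0],[0,0,0,0,0,0]])

```text
t: 6.55
ee_pos: [588.9, -268.9, 311.3]
tool_rot: [-3.142, 0.0, 3.062]
contact_force: [-1.0, 0.2, -3.2]
grip_width: 38.7
```

>>> jog_arm(targets=[[12,14,-10,0,0,0],[23,28,-10,0,0,0],[26,32,-10,0,0,0],[26,32,-10,0,0,0],[26,32,-10,0,0,0],[25,32,-10,0,0,0],[0,38,0,0,-0.075,0],[0,38,0,0,-0.11,0],[0,38,0,0,-0.11,0],[0,38,0,0,-0.11,0],[0,30,0,0,-0.075,0],[0,10,0,0,-0.043,0]])

```text
t: 7.75
ee_pos: [478.1, 105.5, 368.6]
tool_rot: [3.141, 0.521, 3.065]
contact_force: [-0.8, -0.7, -3.0]
grip_width: 39.0
```

```bash
python3 look.py 3
python3 - <<'E'
from h import *
T=toolT();Tc=carT(*P0)
print("TCP in carriage",tf(np.linalg.inv(Tc),T[:3,3]).round(1))
f=vision.grab_frame("scene");cv2.imwrite("pics/s3.png",cv2.resize(f[60:270,300:520,::-1],None,fx=3,fy=2.85))
L=T
for p in[(60,-70,232),(50,-70,127)]:
    G=goal(T,Tc,p);print(p,rel(L,G));L=G
E
```

```text
{'t': 7.75, 'joint_pos': [0.124, -0.075, 1.753, -0.122, 0.954, -1.325], 'ee_pos': [478.058, 105.492, 368.573], 'tool_rot': [3.141, 0.521, 3.065], 'contact_force': [-0.768, -0.684, -2.96], 'grip_width': 38.965}
TCP in carriage [[ 73.5 -67.9 261.4]]
(60, -70, 232) (array([13.5, -2.1, 29.4]), array([ 0.0056, -0.0028,  0.0089]))
(50, -70, 127) (array([ 10.,   0., 105.]), array([-0., -0.,  0.]))
```

View pics/wo_3.png

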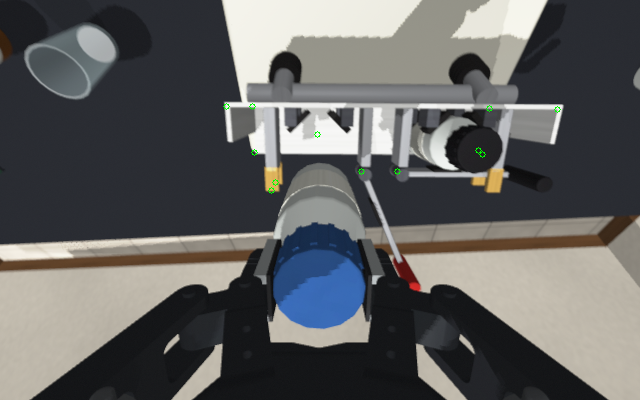

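View pics/s3.png

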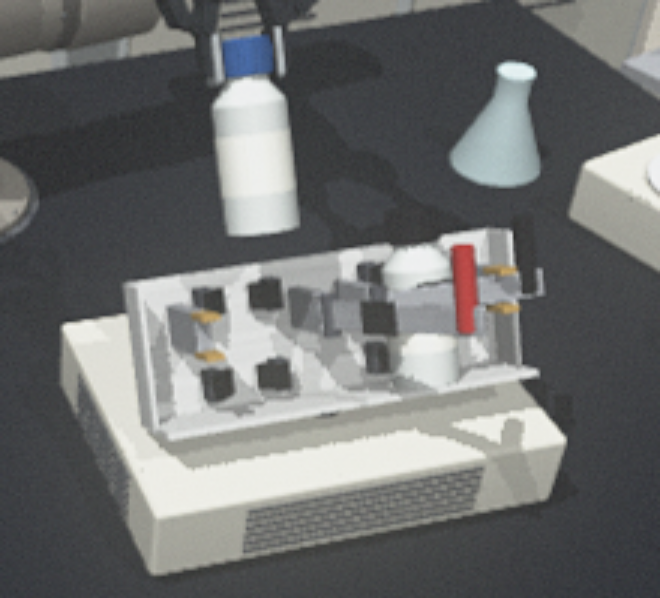

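Run:
```python
from h import *
d=np.load("w_3.npz");c=(d['K'],d['r'],d['t']);Tc=carT(*P0)
for p in[(20,-70,90),(10,-70,90),(20,-70,22),(69,-20,75),(69,-20,86),(69,20,75),(87,-120,91),(35,70,146),(0,-155,115),(0,155,115)]: print(p,proj(tf(Tc,p),c).round(1))
im=d['im'][:,:,::-1]
cv2.imwrite("pics/wz3.png",cv2.resize(im[75:205,215:405],None,fx=4,fy=4,interpolation=cv2.INTER_CUBIC))
```

```text
(20, -70, 90) [[317.6 127.5]]
(10, -70, 90) [[317.7 117.4]]
(20, -70, 22) [[317.5 123.7]]
(69, -20, 75) [[361.6 171.4]]
(69, -20, 86) [[363.  173.5]]
(69, 20, 75) [[397.  171.6]]
(87, -120, 91) [[271.4 190. ]]
(35, 70, 146) [[478.6 150.9]]
(0, -155, 115) [[226.3 106.5]]
(0, 155, 115) [[557.9 109.3]]
```

View pics/wz3.png

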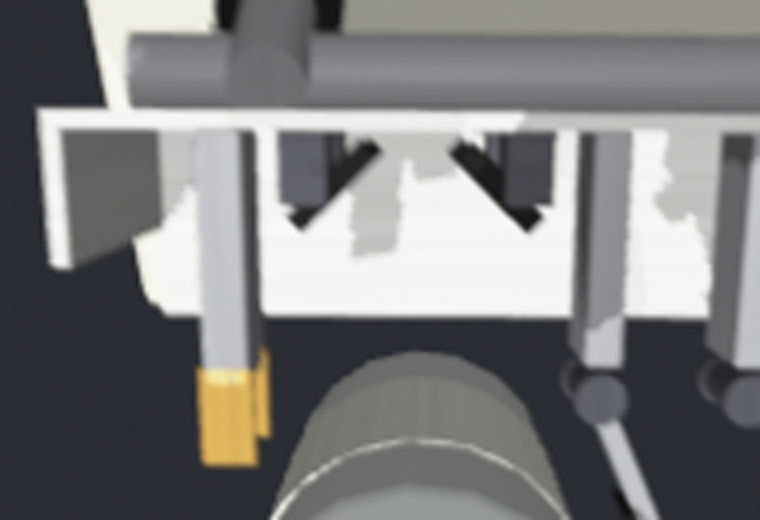

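>>> jog_arm(targets=[[3,-1.4,10,0.0056,-0.0028,0.0089],[3,0,20,0,0,0],[3,0,25,0,0,0],[3,0,25,0,0,0],[3,0,25,0,0,0],[3,0,14,0,0,0],[3,0,10,0,0,0],[2.5,0,5,0,0,0],[0,0,0,0,0,0],[0,0,0,0,0,0]])

```text
t: 8.85
ee_pos: [527.0, 97.2, 244.1]
tool_rot: [-3.141, 0.526, 3.051]
contact_force: [-0.3, 0.3, -3.0]
grip_width: 38.9
```

```bash
cat > st.py <<'E'
from h import *
s=get_state();T=toolT(s);Tc=carT(*P0)
print(round(s['t'],2),"TCP in carriage",tf(np.linalg.inv(Tc),T[:3,3]).round(1)[0],"F carriage",(Tc[:3,:3].T@s['contact_force']).round(1),"w",round(s['grip_width'],1),"tilt",(Tc[:3,:3].T@T[:3,:3]).round(3)[:,2])
f=vision.grab_frame("scene");import sys
cv2.imwrite(f"pics/s{sys.argv[1]}.png",cv2.resize(f[90:270,300:500,::-1],None,fx=3.3,fy=3.3,interpolation=cv2.INTER_CUBIC))
E
python3 st.py 4;python3 look.py 4
```

```text
8.85 TCP in carriage [ 54.7 -72.  129. ] F carriage [-1.8  0.2 -2.4] w 38.9 tilt [ 0.003 -0.002 -1.   ]
{'t': 8.9, 'joint_pos': [0.094, 0.118, 1.913, -0.165, 0.597, -1.274], 'ee_pos': [527.115, 97.357, 244.451], 'tool_rot': [-3.141, 0.527, 3.051], 'contact_force': [0.762, 0.439, -2.797], 'grip_width': 39.148}
```

View pics/s4.png

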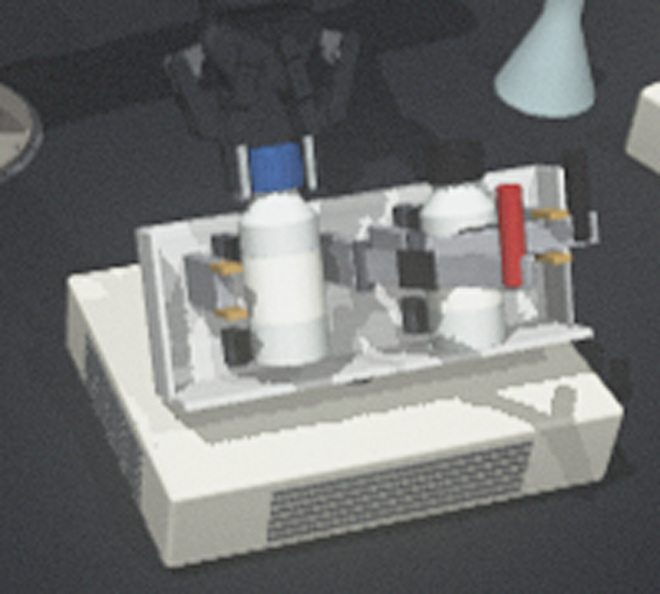

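View pics/w_4.png

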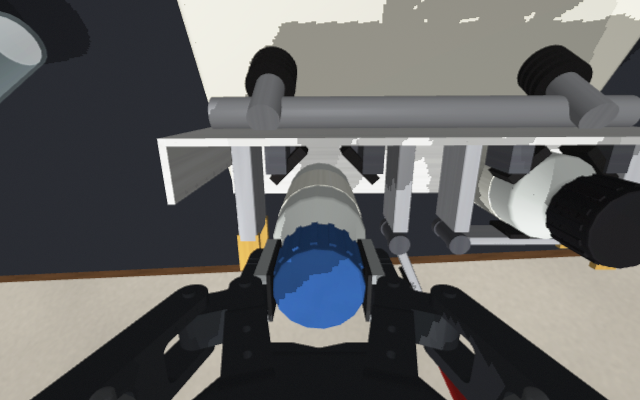

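Run:
```python
from h import *
d=np.load("w_4.npz");c=(d['K'],d['r'],d['t']);Tc=carT(*P0)
for p in[(10,-70,90),(20,-70,90),(69,-20,86),(87,-120,91),(35,70,146)]: print(p,proj(tf(Tc,p),c).round(1))
im=d['im'][:,:,::-1]
cv2.imwrite("pics/wz4.png",cv2.resize(im[120:280,220:420],None,fx=3.7,fy=3.7,interpolation=cv2.INTER_CUBIC))
```

```text
(10, -70, 90) [[323.7 157.1]]
(20, -70, 90) [[323.7 173. ]]
(69, -20, 86) [[396.4 241.4]]
(87, -120, 91) [[251.  268.8]]
(35, 70, 146) [[630.1 231.1]]
```

View pics/wz4.png

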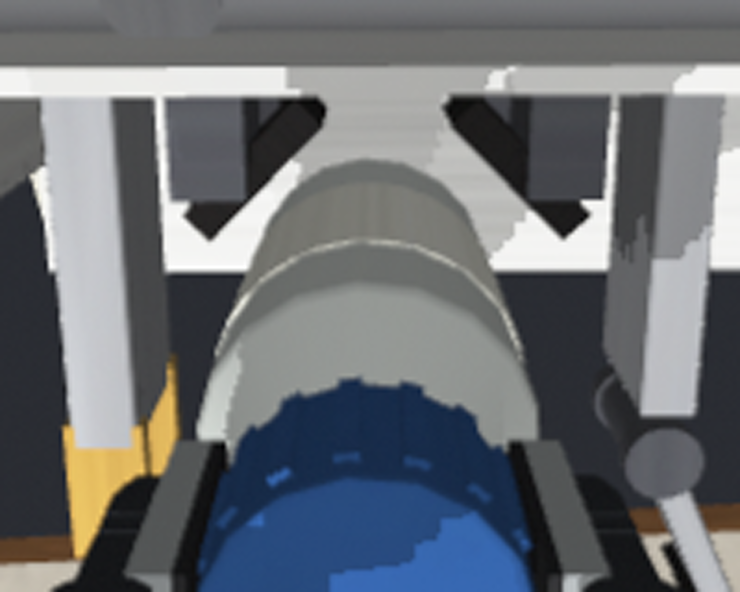

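>>> jog_arm(targets=[[2,1.5,2,0,0,0],[3,1,3,0,0,0],[4,0,3,0,0,0],[4,0,3,0,0,0],[3,0,2,0,0,0],[1.7,0,1,0,0,0],[0,0,0,0,0,0],[0,0,0,0,0,0]])

```text
t: 9.75
ee_pos: [519.0, 100.6, 222.7]
tool_rot: [-3.141, 0.526, 3.051]
contact_force: [-0.5, 0.6, -3.4]
grip_width: 38.7
```

```bash
python3 st.py 5;python3 st.py 5
```

```text
9.75 TCP in carriage [ 36.8 -69.4 114.7] F carriage [-2.2  0.6 -2.7] w 38.7 tilt [ 0.003 -0.002 -1.   ]
9.8 TCP in carriage [ 36.9 -69.4 114.7] F carriage [-1.3  0.3 -3.4] w 38.8 tilt [ 0.003 -0.002 -1.   ]
```

No contact yet; feeling down along the axis first.

>>> jog_arm(targets=[[0,0,1,0,0,0],[0,0,1,0,0,0],[0,0,0,0,0,0],[0,0,0,0,0,0]])

```text
t: 10.25
ee_pos: [519.8, 100.5, 220.8]
tool_rot: [-3.141, 0.526, 3.051]
contact_force: [-0.4, 1.0, -2.8]
grip_width: 39.1
```

```bash
python3 st.py 5
```

```text
10.25 TCP in carriage [ 36.6 -69.4 112.6] F carriage [-1.8  1.  -2.2] w 39.1 tilt [ 0.002 -0.002 -1.   ]
```

>>> jog_arm(targets=[[1,0,0.5,0,0,0],[0.5,0,0.5,0,0,0],[0,0,0,0,0,0],[0,0,0,0,0,0]])

```text
t: 10.7
ee_pos: [519.3, 100.7, 219.8]
tool_rot: [-3.142, 0.527, 3.052]
contact_force: [-1.9, 1.3, 0.5]
grip_width: 38.9
```

```bash
python3 st.py 5
```

```text
10.7 TCP in carriage [ 35.6 -69.2 111.9] F carriage [-1.5  1.1  1.5] w 38.9 tilt [ 0.003 -0.002 -1.   ]
```

>>> jog_arm(targets=[[0.7,0,0,0,0,0],[0.7,0,0.5,0,0,0],[0,0,0,0,0,0],[0,0,0,0,0,0]])

```text
t: 11.15
ee_pos: [519.2, 100.8, 219.6]
tool_rot: [3.141, 0.53, 3.052]
contact_force: [-1.3, 0.1, 6.0]
grip_width: 39.2
```

```bash
python3 st.py 5
```

```text
11.15 TCP in carriage [ 35.4 -69.2 111.9] F carriage [ 1.9 -0.   5.9] w 39.2 tilt [ 0.006 -0.001 -1.   ]
```

>>> jog_arm(targets=[[0.7,0,0.3,0,0,0],[0.5,0,0.2,0,0,0],[0,0,0,0,0,0],[0,0,0,0,0,0]])

```text
t: 11.6
ee_pos: [519.1, 100.9, 219.6]
tool_rot: [3.141, 0.532, 3.052]
contact_force: [-0.7, 0.6, 9.1]
grip_width: 39.0
```

```bash
python3 st.py 6; python3 look.py 6
```

```text
11.6 TCP in carriage [ 35.4 -69.1 111.9] F carriage [3.9 0.5 8.2] w 39.0 tilt [ 0.008 -0.001 -1.   ]
{'t': 11.65, 'joint_pos': [0.106, 0.136, 1.973, -0.2, 0.517, -1.228], 'ee_pos': [519.132, 100.901, 219.585], 'tool_rot': [3.141, 0.532, 3.052], 'contact_force': [-1.221, 1.489, 10.038], 'grip_width': 38.8}
```

View pics/s6.png

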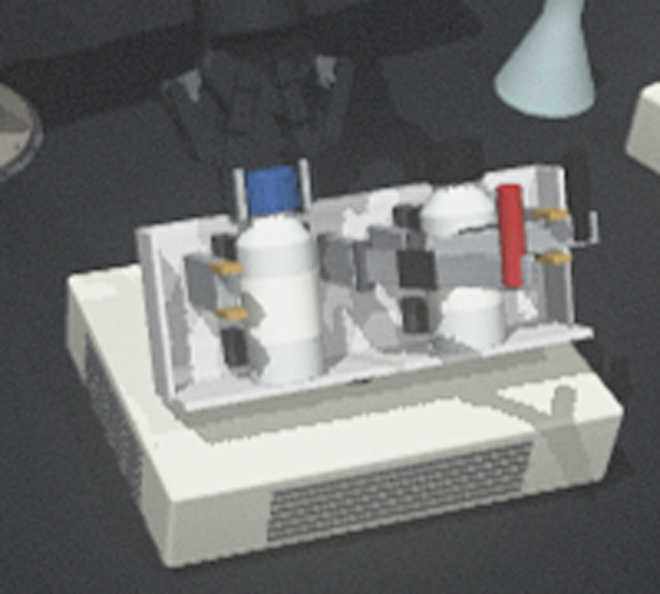

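View pics/w_6.png

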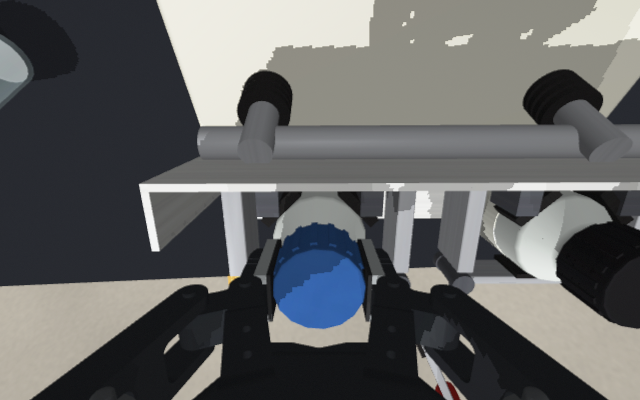

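>>> jog_arm(targets=[[0,0,0,0,0,0],[0,0,0,0,0,0],[0,0,0,0,0,0],[0,0,0,0,0,0],[0,0,0,0,0,0],[0,0,0,0,0,0]], fingers=60)

```text
t: 12.3
ee_pos: [517.3, 100.8, 217.0]
tool_rot: [-3.141, 0.526, 3.051]
contact_force: [0.3, 0.3, -0.3]
grip_width: 59.8
```

```bash
python3 st.py 7; python3 look.py 7
```

```text
12.3 TCP in carriage [ 32.4 -69.4 110.5] F carriage [ 0.1  0.3 -0.4] w 59.8 tilt [ 0.002 -0.002 -1.   ]
{'t': 12.35, 'joint_pos': [0.106, 0.138, 1.976, -0.199, 0.519, -1.228], 'ee_pos': [517.268, 100.764, 216.991], 'tool_rot': [-3.141, 0.526, 3.052], 'contact_force': [0.831, -0.461, -0.276], 'grip_width': 60.082}
```

View pics/w_7.png

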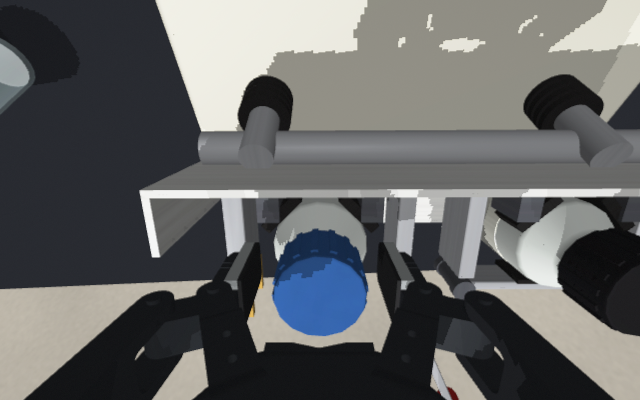

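>>> jog_arm(targets=[[-2,0,-5,0,0,0],[0,0,-15,0,0,0],[0,0,-25,0,0,0],[0,0,-30,0,0,0],[0,0,-30,0,0,0],[0,0,-25,0,0,0],[0,0,0,0,0,0],[0,0,0,0,0,0]])

```text
t: 13.2
ee_pos: [454.0, 106.6, 330.9]
tool_rot: [3.142, 0.527, 3.052]
contact_force: [0.4, 0.4, -0.4]
grip_width: 59.8
```

```bash
python3 st.py 8; python3 look.py 8
python3 - <<'E'
from h import *
d=np.load("w_8.npz");c=(d['K'],d['r'],d['t']);Tc=carT(*P0)
print("cap tops",proj(tf(Tc,[(35,-70,146),(35,70,146)]),c).round(1).tolist())
for q in(1.9,1.95,2.0,2.05):
    x,y=69+125*np.sin(q),-20-125*np.cos(q);print(q,proj(tf(Tc,[(x,y,131),(x,y,86)]),c).round(1).tolist())
E
```

```text
13.2 TCP in carriage [ 34.4 -69.1 241. ] F carriage [ 0.1  0.4 -0.6] w 59.8 tilt [ 0.003 -0.001 -1.   ]
{'t': 13.25, 'joint_pos': [0.145, -0.098, 1.881, -0.157, 0.851, -1.262], 'ee_pos': [453.886, 106.482, 329.934], 'tool_rot': [-3.141, 0.525, 3.052], 'contact_force': [-0.325, 0.454, -0.894], 'grip_width': 60.083}
cap tops [[319.5, 201.0], [487.2, 200.6]]
1.9 [[407.3, 336.4], [396.6, 308.1]]
1.95 [[413.2, 334.7], [401.7, 306.5]]
2.0 [[419.0, 332.7], [406.8, 304.7]]
2.05 [[424.7, 330.5], [411.8, 302.7]]
```

View pics/s8.png

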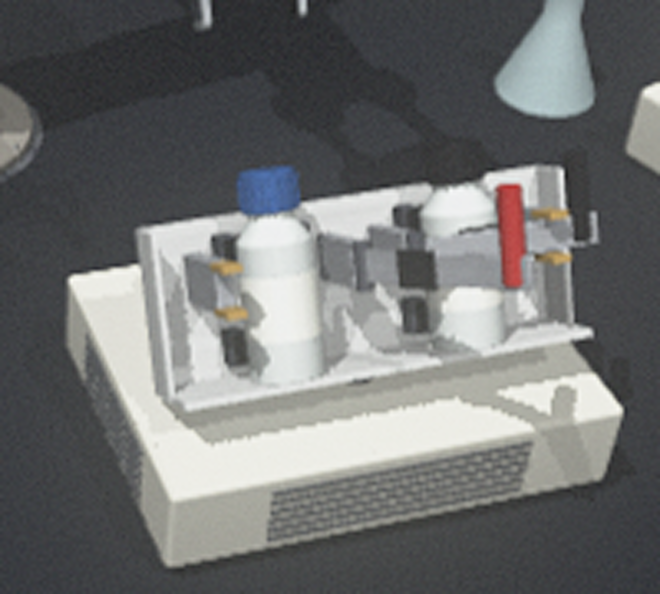

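View pics/w_8.png

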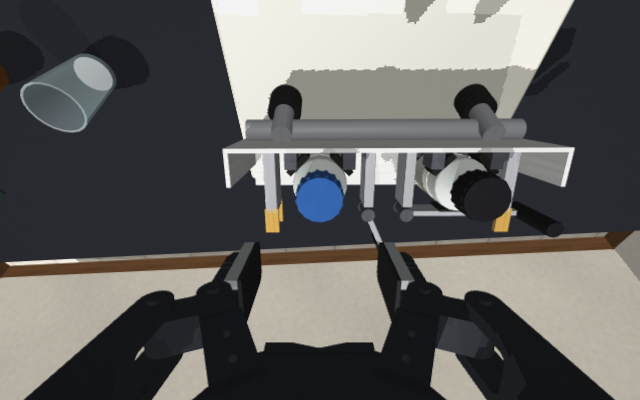

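>>> jog_arm(targets=[[-25,17,5,0,0,0],[-25,17,10,0,0,0],[-25,17,15,0,0,0],[-25,17,15,0,0,0],[-25,16,15,0,0,0],[-24,16,15,0,0,0],[0,0,0,0,0,-0.14],[0,0,0,0,0,-0.14],[0,0,0,0,0,-0.14],[0,0,0,0,0,0],[0,0,0,0,0,0]], fingers=45)

```text
t: 14.4
ee_pos: [628.9, 190.9, 339.0]
tool_rot: [-2.911, 0.475, -2.76]
contact_force: [0.8, -0.4, 0.2]
grip_width: 44.7
```

```bash
python3 st.py 9; python3 look.py 9
python3 - <<'E'
from h import *
d=np.load("w_9.npz");c=(d['K'],d['r'],d['t']);Tc=carT(*P0)
for q in(1.9,1.95,2.0,2.05):
    x,y=69+125*np.sin(q),-20-125*np.cos(q);print(q,proj(tf(Tc,[(x,y,131),(x,y,86)]),c).round(1).tolist())
E
```

```text
14.4 TCP in carriage [183.   30.2 164.5] F carriage [ 0.8 -0.3 -0.3] w 44.7 tilt [ 0.    -0.003 -1.   ]
{'t': 14.45, 'joint_pos': [0.261, 0.28, 1.429, -0.215, 0.946, -1.553], 'ee_pos': [628.921, 190.955, 339.363], 'tool_rot': [-2.911, 0.475, -2.759], 'contact_force': [0.047, -0.202, -0.418], 'grip_width': 45.411}
1.9 [[303.8, 228.7], [306.6, 206.0]]
1.95 [[313.5, 229.2], [314.6, 206.5]]
2.0 [[323.2, 229.3], [322.5, 206.5]]
2.05 [[332.9, 228.9], [330.4, 206.2]]
```

View pics/w_9.png

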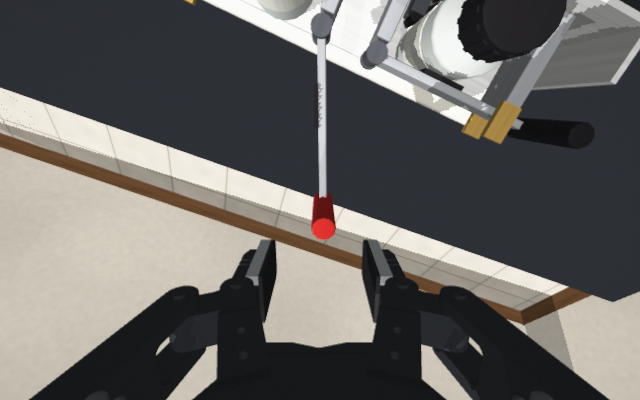

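>>> jog_arm(targets=[[0,1.5,10,0,0,0],[0,0,15,0,0,0],[0,0,15,0,0,0],[0,0,15,0,0,0],[0,0,9,0,0,0],[0,0,0,0,0,0],[0,0,0,0,0,0]])

```text
t: 15.2
ee_pos: [660.7, 189.6, 284.6]
tool_rot: [-2.909, 0.476, -2.755]
contact_force: [-0.0, -0.1, 0.3]
grip_width: 45.1
```

>>> jog_arm(targets=[[0,0,0,0,0,0],[0,0,0,0,0,0],[0,0,0,0,0,0],[0,0,0,0,0,0],[0,0,0,0,0,0]], fingers=21, grip_force=20)

```text
t: 15.7
ee_pos: [660.4, 189.6, 285.0]
tool_rot: [-2.909, 0.476, -2.755]
contact_force: [-0.1, 0.2, -0.4]
grip_width: 21.2
```

```bash
python3 st.py 10; python3 look.py 10
python3 - <<'E'
from h import *
T=toolT();Tc=carT(*P0)
p=tf(np.linalg.inv(Tc),T[:3,3])[0];R=Tc[:3,:3].T@T[:3,:3]
# per-row deltas: circle around the hinge (69,-20), rotating with bar
h=np.array([69,-20]);v=p[:2]-h;r=np.hypot(*v);q=np.arctan2(v[0],-v[1]);print("q,r",q,r,"z",p[2],"tool y dir",R[:,1].round(3),"want",np.cos(q),np.sin(q))
for dq in(.06,.1,.12,.14):
    # in tool frame x= ?, chord
    x=np.array([np.sin(q),-np.cos(q)]);d=125*(np.array([np.sin(q-dq),-np.cos(q-dq)])-x)
    print(dq,(R.T@np.r_[d,0]).round(2))
E
```

```text
15.7 TCP in carriage [183.3  31.6 102. ] F carriage [-0.3  0.2 -0.3] w 21.2 tilt [ 0.003 -0.002 -1.   ]
{'t': 15.75, 'joint_pos': [0.244, 0.367, 1.454, -0.225, 0.831, -1.547], 'ee_pos': [660.454, 189.66, 284.912], 'tool_rot': [-2.909, 0.476, -2.755], 'contact_force': [0.199, 0.919, -0.522], 'grip_width': 20.893}
q,r 1.9945050402363294 125.35573790570247 z 101.86547598007803 tool y dir [-0.405  0.914 -0.003] want -0.4111440262440436 0.911570397546913
0.06 [ 0.18 -7.5   0.02]
0.1 [  0.54 -12.48   0.03]
0.12 [  0.8  -14.97   0.04]
0.14 [  1.11 -17.45   0.05]
```

View pics/w_10.png

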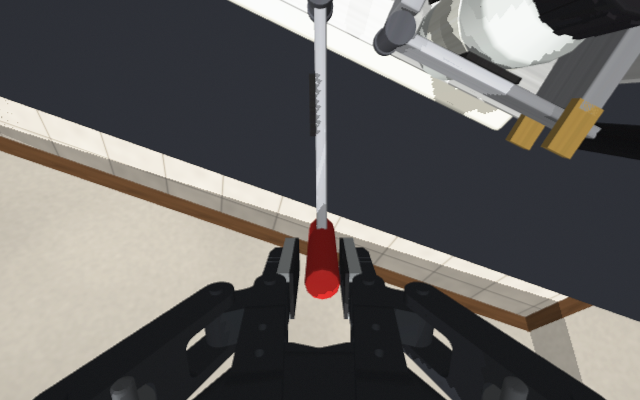

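>>> jog_arm(targets=[[0.2,-7.5,0,0,0,0.06],[0.54,-12.48,0,0,0,0.1],[0.54,-12.48,0,0,0,0.1],[0.54,-12.48,0,0,0,0.1],[0.54,-12.48,0,0,0,0.1],[0.54,-12.48,0,0,0,0.1],[0.54,-12.48,0,0,0,0.1],[0.54,-12.48,0,0,0,0.1],[0.2,-7.5,0,0,0,0.06],[0,0,0,0,0,0],[0,0,0,0,0,0]])

```text
t: 16.9
ee_pos: [653.0, 90.3, 285.8]
tool_rot: [2.92, 0.481, 2.598]
contact_force: [0.2, -0.9, -0.3]
grip_width: 21.0
```

```bash
cat > arc.py <<'E'
from h import *
s=get_state();T=toolT(s);Tc=carT(*P0)
p=tf(np.linalg.inv(Tc),T[:3,3])[0];R=Tc[:3,:3].T@T[:3,:3]
h=np.array([69,-20]);v=p[:2]-h;r=np.hypot(*v);q=np.arctan2(v[0],-v[1]);print("q,r",q,r,"p",p.round(1),"tool y",R[:,1].round(3),"z",R[:,2].round(3),"want",np.cos(q),np.sin(q),"F tool",(T[:3,:3].T@s['contact_force']).round(1))
G=goal(T,Tc,(69+125*np.sin(q),-20-125*np.cos(q),100),yawrot=np.pi/2-q);print("corr",rel(T,G))
E
python3 arc.py; python3 st.py 11; python3 look.py 11
```

```text
q,r 1.1774204090000115 125.36689351873038 p [184.8 -68.1 102.1] tool y [ 0.391  0.921 -0.001] z [ 0.003 -0.002 -1.   ] want 0.38330865967845856 0.9236203069527562 F tool [-0.4 -0.8  0.4]
corr (array([ 0.4, -0. ,  2.1]), array([-0.0009,  0.0031, -0.0079]))
16.9 TCP in carriage [184.8 -68.1 102.1] F carriage [ 0.1 -0.9 -0.4] w 21.0 tilt [ 0.003 -0.002 -1.   ]
{'t': 16.95, 'joint_pos': [0.057, 0.3, 1.551, -0.106, 0.772, -0.969], 'ee_pos': [653.099, 90.484, 285.836], 'tool_rot': [2.92, 0.481, 2.598], 'contact_force': [0.121, -0.216, 0.288], 'grip_width': 20.991}
```

View pics/w_11.png

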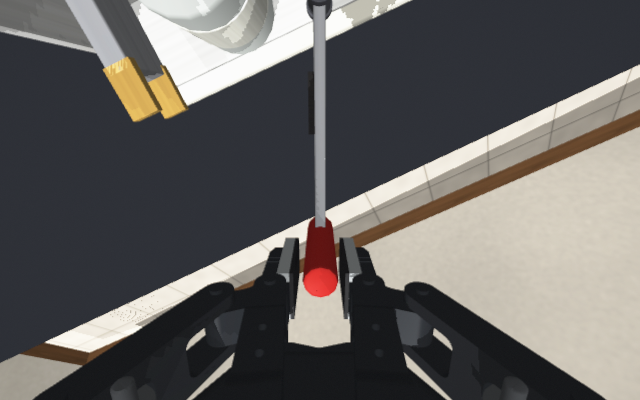

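>>> jog_arm(targets=[[0.2,-7.5,0,0,0,0.06],[0.54,-12.48,0,0,0,0.1],[0.54,-12.48,0,0,0,0.1],[0.54,-12.48,0,0,0,0.1],[0.54,-12.48,0,0,0,0.1],[0.54,-12.48,0,0,0,0.1],[0.54,-12.48,0,0,0,0.1],[0.54,-12.48,0,0,0,0.1],[0.54,-12.48,0,0,0,0.1],[0.2,-7.5,0,0,0,0.06],[0,0,0,0,0,0],[0,0,0,0,0,0]])

```text
t: 18.2
ee_pos: [574.7, 24.4, 244.0]
tool_rot: [2.629, 0.126, 1.701]
contact_force: [1.0, 0.1, 0.0]
grip_width: 21.2
```

```bash
python3 arc.py; python3 st.py 12; python3 look.py 12
```

```text
q,r 0.2620393478551003 124.75258909538769 p [ 101.3 -140.5  102. ] tool y [0.969 0.248 0.002] z [ 0.003 -0.002 -1.   ] want 0.9658636922477158 0.2590508212641096 F tool [-0.   0.9  0.4]
corr (array([-0.2, -0. ,  2. ]), array([ 0.0024,  0.0024, -0.0115]))
18.2 TCP in carriage [ 101.3 -140.5  102. ] F carriage [ 0.8  0.2 -0.4] w 21.2 tilt [ 0.003 -0.002 -1.   ]
{'t': 18.25, 'joint_pos': [-0.091, 0.179, 1.838, 0.0, 0.598, -0.254], 'ee_pos': [574.878, 24.359, 244.149], 'tool_rot': [2.629, 0.126, 1.7], 'contact_force': [-0.066, 1.32, 0.062], 'grip_width': 20.979}
```

View pics/w_12.png

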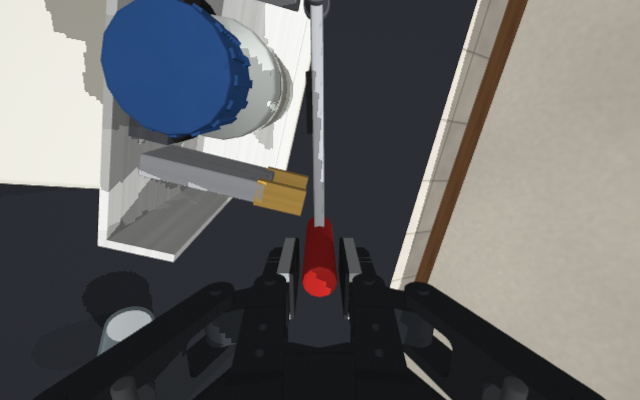

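View pics/s12.png

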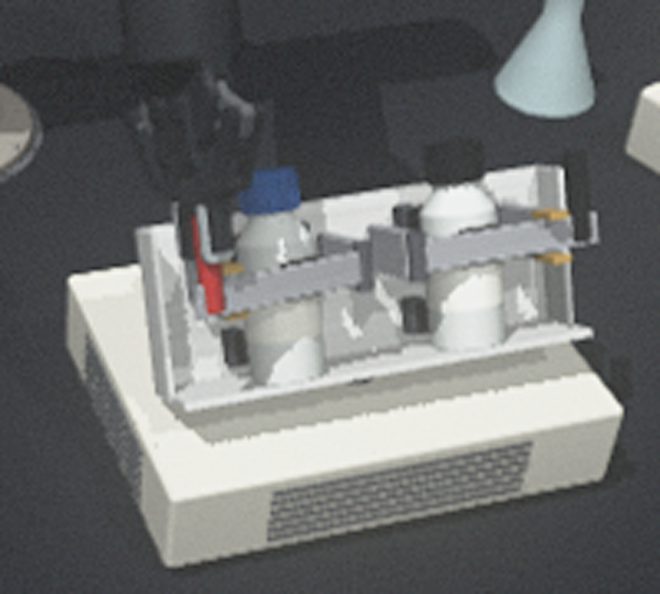

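>>> jog_arm(targets=[[0.2,-6.2,0,0,0,0.05],[0.2,-6.2,0,0,0,0.05],[0.2,-6.2,0,0,0,0.05],[0.1,-5,0,0,0,0.04],[0.1,-3.7,0,0,0,0.03],[0,-2.5,0,0,0,0.02],[0,0,0,0,0,0],[0,0,0,0,0,0]])

```text
t: 19.1
ee_pos: [548.7, 22.8, 228.9]
tool_rot: [2.616, 0.006, 1.491]
contact_force: [-0.4, -1.4, -0.8]
grip_width: 21.0
```

```bash
python3 arc.py
```

```text
q,r 0.019204894558097138 124.34469278144454 p [  71.4 -144.3  101.9] tool y [1.    0.009 0.002] z [ 0.002 -0.002 -1.   ] want 0.9998155916805229 0.019203714029472994 F tool [-1.4 -0.7  0.6]
corr (array([-0.7,  0. ,  1.9]), array([ 0.0023,  0.0019, -0.0103]))
```

>>> jog_arm(targets=[[0,-1.5,0,0,0,0.01],[0,-1.5,0,0,0,0.01],[0,0,0,0,0,0],[0,0,0,0,0,0]])

```text
t: 19.5
ee_pos: [545.8, 22.9, 227.3]
tool_rot: [2.616, -0.004, 1.473]
contact_force: [0.1, -0.2, -0.2]
grip_width: 20.8
```

```bash
python3 arc.py; python3 st.py 13; python3 look.py 13
```

```text
q,r -0.00707785814066031 124.43476056144421 p [  68.1 -144.4  101.9] tool y [ 1.    -0.012  0.002] z [ 0.002 -0.002 -1.   ] want 0.9999749520666376 -0.007077799045321943 F tool [-0.2  0.1  0.2]
corr (array([-0.6, -0. ,  1.9]), array([ 0.002 ,  0.0019, -0.0047]))
19.5 TCP in carriage [  68.1 -144.4  101.9] F carriage [ 0.1 -0.2 -0.2] w 20.8 tilt [ 0.002 -0.002 -1.   ]
{'t': 19.55, 'joint_pos': [-0.101, 0.147, 1.931, 0.01, 0.538, -0.009], 'ee_pos': [545.873, 22.935, 227.282], 'tool_rot': [2.616, -0.004, 1.473], 'contact_force': [-0.299, -0.616, 0.134], 'grip_width': 21.119}
```

View pics/w_13.png

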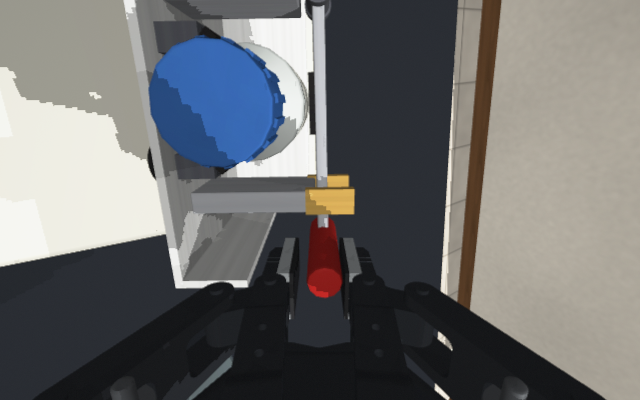

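Bar in the fork, with the peg at (324,283) not yet against a stop. I'll push further in small steps until force builds.

>>> jog_arm(targets=[[0,-1.5,0,0,0,0],[0,-1.5,0,0,0,0],[0,0,0,0,0,0],[0,0,0,0,0,0]])

```text
t: 20.0
ee_pos: [544.4, 23.0, 226.6]
tool_rot: [2.613, -0.004, 1.472]
contact_force: [5.1, -0.2, 0.2]
grip_width: 21.1
```

```bash
python3 arc.py
```

```text
q,r -0.019500974353595178 124.47613214170266 p [  66.6 -144.5  102. ] tool y [ 1.    -0.012  0.005] z [ 0.005 -0.002 -1.   ] want 0.9998098620253439 -0.019499738379338487 F tool [0.3 4.4 2.4]
corr (array([-0.5, -0. ,  2. ]), array([0.0052, 0.0019, 0.0075]))
```

>>> jog_arm(targets=[[0,-1,0,0,0,0],[0,-1,0,0,0,0],[0,0,0,0,0,0],[0,0,0,0,0,0]])

```text
t: 20.4
ee_pos: [544.3, 23.0, 226.7]
tool_rot: [2.609, -0.004, 1.472]
contact_force: [11.3, 0.1, -1.4]
grip_width: 21.0
```

```bash
python3 arc.py
```

```text
q,r -0.020152825068972532 124.5113982466643 p [  66.5 -144.5  102.2] tool y [ 1.    -0.012  0.009] z [ 0.009 -0.002 -1.   ] want 0.9997969386935576 -0.020151460964176426 F tool [1.2 8.9 6.9]
corr (array([-0.5, -0. ,  2.2]), array([0.0091, 0.0019, 0.008 ]))
```

>>> jog_arm(targets=[[0,2,0,0,0,0],[0,1.5,0,0,0,0],[0,0.5,0,0,0,0],[0,0,0,0,0,0]], fingers=34)

```text
t: 20.8
ee_pos: [544.9, 23.1, 226.7]
tool_rot: [2.616, -0.004, 1.473]
contact_force: [-0.5, 0.1, -0.0]
grip_width: 34.4
```

>>> jog_arm(targets=[[0,0,-5,0,0,0],[0,0,-10,0,0,0],[0,0,-20,0,0,0],[0,0,-30,0,0,0],[0,0,-30,0,0,0],[0,0,-25,0,0,0],[0,0,0,0,0,0],[0,0,0,0,0,0]])

```text
t: 21.6
ee_pos: [484.8, 28.5, 331.2]
tool_rot: [2.614, -0.004, 1.473]
contact_force: [0.0, 0.3, -0.3]
grip_width: 33.5
```

```bash
python3 st.py 14; python3 look.py 14
python3 - <<'E'
from h import *
d=np.load("w_14.npz");c=(d['K'],d['r'],d['t']);Tc=carT(*P0)
print("cap",proj(tf(Tc,[(35,-70,146)]),c).round(1).tolist(),"peg top/base q=0,.05,.1",[proj(tf(Tc,[(69+125*np.sin(q),-20-125*np.cos(q),z) for z in(131,86)]),c).round(1).tolist() for q in(0,.05,.1)])
E
```

```text
21.6 TCP in carriage [  67.1 -144.2  222.5] F carriage [-0.1  0.3 -0.3] w 33.5 tilt [ 0.004 -0.002 -1.   ]
{'t': 21.65, 'joint_pos': [-0.103, -0.077, 1.862, 0.008, 0.831, -0.008], 'ee_pos': [484.75, 28.522, 330.22], 'tool_rot': [2.616, -0.004, 1.473], 'contact_force': [0.096, -0.322, -0.328], 'grip_width': 34.372}
cap [[273.5, 104.8]] peg top/base q=0,.05,.1 [[[322.6, 199.5], [322.1, 185.3]], [[330.2, 199.3], [328.5, 185.0]], [[337.8, 198.6], [335.0, 184.5]]]
```

View pics/w_14.png

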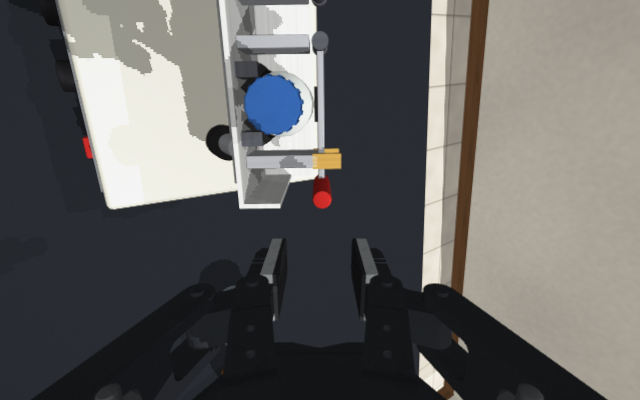

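View pics/s14.png

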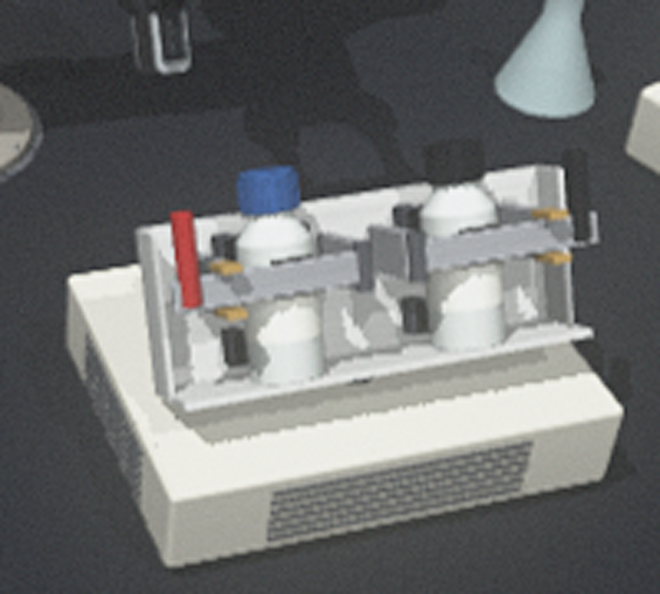

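The peg top is at (322,200), which matches the prediction for a closed bar (322.6,199.5). The cap at (274,104) matches the seated prediction. The gripper is clear, so I'm handing in.

```bash
python3 -c "
from station import order,get_state
print(order.close_job());print(get_state()['t'])"
```

```text
the job is handed in; nothing more can be done
None
the job is handed in; nothing more can be done
```

The blue-capped bottle is in the empty cradle and its hold-down bar is closed in the catch. I handed the job in at about 21.7 s; the hand-in reports no verdict.

**Bottle:** I took it by the cap, leaned it 30° and lowered it until the foot and the V pads pushed back with a few newtons each. I then let go and the contact force dropped to zero. In the wrist picture after the release, its cap lay within about 1.5 px of where a seated bottle's should be.

**Bar:** I swung it closed at about 1 rad/s with the handle loose between the fingers, then pressed it against its end stop with about 11 N and let go. Afterwards the red handle lay within 1 px of the position for a fully closed bar.

**Left alone:** In the last scene picture the loaded bottle and its bar looked unchanged. The hand stood well clear, with no contact force. I never came near the jar or the beaker, but I did not measure them again at the end.

**Where checks disagreed:** My first shaker position, from the top and scene cameras, was about 3 mm off across the cradles compared with the wrist camera. I corrected it with the wrist views before placing the bottle.

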